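# Gauge the reamed end-pin blocks

## Robot

A 6-joint arm with a two-finger parallel gripper is mounted at the origin on the work surface. World frame = base frame: x ahead of the robot, y to its left, z up, the work surface at z = 0. Lengths are in mm, angles in rad, forces in N, time in s.
With the tool pointing down it reaches from about 425 to 925 mm from the base axis. Payload 12.5 kg.
Tool frame: the origin (TCP) lies midway between the tips of the shut fingers; the grasp point (between the pads) lies 19 mm behind it; z points along the fingers, y is the direction in which the jaws open and shut (so a half turn about z gives the same grasp; the last joint's range is limited). The gripper opens to 85 mm and grips with 20 to 120 N. Pads are 22 mm wide; open, the fingers measure 114 mm over their backs; the gripper's body (76 mm by 85 mm) begins 54 mm behind the grasp point. The pads swing forward as they close: fully open they stand 13 mm farther back than shut.
Start: joints at [-1.407, 0.491, 1.559, -0, 1.092, -0.106], TCP at [166.609, -602.4, 231.327] pointing down, gripper open.
Joint ranges: [-3.1, 3.1], [-0.84, 2.19], [0.05, 2.79], [-1.13, 4.28], [0.06, 2.93], [-2.69, 2.69]. Speed limits (rad/s): [2.22, 2.22, 2.79, 3.14, 3.14, 3.14].

## Interface

Orientations are given as [roll, pitch, yaw] about the fixed x, y, z axes, in that order (R = Rz(yaw) Ry(pitch) Rx(roll)).
In Python, from rig import * gives the robot as it stands.
- The arm moves only by the tool arm_command, never from a script. Its arguments are lists of equal length, an entry for each row: "delta_pos": the shift along the tool's x, y, z in mm, a list of three; "angular": the turn, a rotation vector about the tool's x, y, z in rad, a list of three; "claw": the gripper command: -1 is fully open, 1 is shut, values between are in proportion. A call has 1 to 20 rows; each row shifts and turns the commanded pose from where the row before left it, along the tool's axes as they then stand; what a row does not reach is not made up. A row lasts 1/8 s, in which the tool goes at most 62.5 mm and 10.7 degrees, less where a joint would pass 70% of its speed; a pose out of reach is approached as far as the arm can. A call with a gripper value outside its range is refused whole. The fingers move at their own pace and stop on an object; "newtons" is the grip in N (left out, the last holds). Time passes only in rows, so rows that do not move let the fingers close. It gives the time, the measured TCP pose, the force and the opening at its end, in the units of the state.
- sense(): the state, without advancing time (a new reading comes with each control period).
- camera(name): name is "scene" or "top"; returns a dict with "image" (384x512x3 uint8, red, green, blue), "range_z" (384x512 float32, mm along the optical axis (not along the pixel's ray), 0 where there is no reading), "mtx" (3x3 intrinsics, pixels), "distortion" ([k1, k2, p1, p2, k3] as OpenCV has them; the pictures are not rectified), "position" and "attitude" of the camera in the world. Camera axes: x right, y down, z forward; pixel columns grow to the right and rows downward; lengths in mm; the calibration is good to about 2 mm. A picture is of the moment at which its call begins.
- hand_in(): hands the job in, once; it reports no verdict.
The state is a dict: "time": time; "joint_pos": joint angles; "dq": joint speeds; "tau": joint torques, N m; "eef_pos": TCP position; "tcp_rot": TCP orientation; "force": force on the tool from outside, world axes, zero at the start; "ft_torque": the same for the moment, N m; "opening": finger opening in mm.
Only numpy, scipy, OpenCV 4.12 (cv2) and the standard library are available. Lean on these libraries where they do the work, as an engineer would, in place of code of your own. Each camera call takes 0.05 s, during which the arm holds its last target.

## Task

Stand each maple end-pin block that is there in the rack nest of its own colour, free the plug gauge by lifting the bolt's handle out of its notch and drawing the bolt, and gauge the blocks in the order red, yellow, blue: push the go (green) end into the bore fully home against the handle, take it out, then hold the no-go (red) end square against the bore's mouth with a light push for a moment to confirm that it is refused. Be gentle with the wood: the gauge must never press on a block with more than 15 N. When all are gauged leave the blocks in their nests, lay the gauge back flat in the white outline on its board with the go end under the bolt, shoot the bolt fully and lay its handle down in the notch, without shoving the glue bottle or varnish jar about.

Things in the scene. Friction and masses are not known exactly. Their poses are not given: they have to be found in the camera images.
- gauge_seat (a point): Gauge board, a dark 260 x 230 x 3 mm plate fixed to the bench; this is where the middle of the gauge's handle belongs, inside the white outline (47 x 92 mm), 18 mm above the bench when the gauge lies flat on the board. y: along the gauge towards its go end, z up, x across. The bolt's stand and keeper rise 50 to 92 mm along +y, 26 mm or more to either side of the gauge's axis.
- bolt (a joint): Draw of the barrel bolt, m: 0 = shot (its 12 mm rod crosses over the go plug, 64 mm from the seat along gauge_seat +y), 0.062 = fully drawn; from 0.05 the gauge is free. Slides along gauge_seat -x, about 1 N friction, stays where left. It can slide only while its handle is lifted to 1.0 rad or more.
- bolt_handle (a joint): Lift of the bolt's handle about the rod's axis (gauge_seat x), rad: 0 = level, pointing to gauge_seat +y, down in its notch; 1.57 = straight up, stop at 1.6. Light friction, stays where left. Up to about 0.95 the notch holds it endways, with 3 mm play.
- bolt_knob (a point): Centre of the black knob on the bolt's handle: a cylinder 18 mm in diameter, 16 mm long along gauge_seat x (pinch its flat ends from above). It swings 50 mm from the rod's axis: 42 mm above the bench when level, 92 mm when upright. Stem 8 mm thick; the notch's lugs reach 28 mm out from the rod's axis and 10 mm above it.
- bolt_pivot (a point): Point on the rod's axis about which the handle turns while the bolt is shot, 42 mm above the bench; axes as gauge_seat. It stays with the board: with the bolt drawn by d the handle turns about a point d farther along -x.
- gauge_mid (a point): Double-ended plug gauge, loose, 154 mm long, 0.22 kg; this is the middle of its square handle (30 x 80 x 30 mm). y runs along the gauge towards the go end. Go plug (green band beside it): 22 mm in diameter, 44 mm long, the last 4 mm tapered to 18 mm. No-go plug (red band beside it): 28 mm in diameter, 30 mm long.
- go_shoulder (a point): On the gauge's axis at the handle face where the go plug begins, 40 mm from the handle's middle.
- go_tip (a point): Tip of the go plug, 84 mm from the handle's middle.
- nogo_tip (a point): Centre of the no-go plug's end face, 70 mm from the handle's middle.
- bore_red (a point): Maple end-pin block with a red top, loose (may be absent), 46 (x) x 40 (y) x 84 mm high, 0.25 kg. This is the centre of its level through bore, 24 mm in diameter, along y, open at both faces; 45 mm above its underside, 39 mm below its top. Either way round is the same.
- bore_yellow (a point): Maple end-pin block with a yellow top, loose (may be absent), 46 (x) x 40 (y) x 84 mm high, 0.25 kg. This is the centre of its level through bore, 24 mm in diameter, along y, open at both faces; 45 mm above its underside, 39 mm below its top. Either way round is the same.
- bore_blue (a point): Maple end-pin block with a blue top, loose (may be absent), 46 (x) x 40 (y) x 84 mm high, 0.25 kg. This is the centre of its level through bore, 24 mm in diameter, along y, open at both faces; 45 mm above its underside, 39 mm below its top. Either way round is the same.
- nest_red (a point): Where the red block's bore centre lies when it stands in its nest (nearest the robot, red marks), 65 mm above the bench. x: along the row, y: along the bore. The nest is a pocket 51 x 44 mm, floor 20 mm above the bench, rim 15 mm higher; pitch 100 mm. The rack floats on springs along y: 1 mm per newton, up to 14 mm either way.
- nest_yellow (a point): Where the yellow block's bore centre lies when it stands in its nest (middle, yellow marks), 65 mm above the bench. x: along the row, y: along the bore. The nest is a pocket 51 x 44 mm, floor 20 mm above the bench, rim 15 mm higher; pitch 100 mm. The rack floats on springs along y: 1 mm per newton, up to 14 mm either way.
- nest_blue (a point): Where the blue block's bore centre lies when it stands in its nest (farthest from the robot, blue marks), 65 mm above the bench. x: along the row, y: along the bore. The nest is a pocket 51 x 44 mm, floor 20 mm above the bench, rim 15 mm higher; pitch 100 mm. The rack floats on springs along y: 1 mm per newton, up to 14 mm either way.
- glue_bottle: White glue bottle, 56 mm wide, 150 mm tall, a bystander; origin under its base.
- varnish_jar: Amber varnish jar, 68 mm wide, 85 mm tall, a bystander; origin under its base.

How it is judged (in metres and radians):
On the way, in this order (a step that is already met when the one before it is completed fails the run):
1. the barrel bolt is drawn clear of the gauge (50 mm or more) (value of joint bolt above 0.05 m), for 0.1 s.
2. the red block stands in its nest and the go end is fully home in its bore (handle face within 4 mm of the block) (distance between bore_red and nest_red below 0.015 m and distance between go_shoulder and bore_red below 0.024 m and angle between the y axis of gauge_mid and the y axis of bore_red, either way round below 0.12 rad), for 0.1 s.
3. the no-go end is held square against the mouth of the red block's bore with at least 1.5 N for 0.3 s and does not enter (distance between bore_red and nest_red below 0.015 m and contact force between gauge and block_red above 1.5 N and distance between nogo_tip and bore_red between 0.017 and 0.025 m and x of nogo_tip in the frame of bore_red between -0.005 and 0.005 m and z of nogo_tip in the frame of bore_red between -0.005 and 0.005 m and angle between the y axis of gauge_mid and the y axis of bore_red, either way round below 0.12 rad), for 0.3 s.
4. the yellow block stands in its nest and the go end is fully home in its bore (handle face within 4 mm of the block) (distance between bore_yellow and nest_yellow below 0.015 m and distance between go_shoulder and bore_yellow below 0.024 m and angle between the y axis of gauge_mid and the y axis of bore_yellow, either way round below 0.12 rad), for 0.1 s.
5. the no-go end is held square against the mouth of the yellow block's bore with at least 1.5 N for 0.3 s and does not enter (distance between bore_yellow and nest_yellow below 0.015 m and contact force between gauge and block_yellow above 1.5 N and distance between nogo_tip and bore_yellow between 0.017 and 0.025 m and x of nogo_tip in the frame of bore_yellow between -0.005 and 0.005 m and z of nogo_tip in the frame of bore_yellow between -0.005 and 0.005 m and angle between the y axis of gauge_mid and the y axis of bore_yellow, either way round below 0.12 rad), for 0.3 s.
6. the blue block stands in its nest and the go end is fully home in its bore (handle face within 4 mm of the block) (distance between bore_blue and nest_blue below 0.015 m and distance between go_shoulder and bore_blue below 0.024 m and angle between the y axis of gauge_mid and the y axis of bore_blue, either way round below 0.12 rad), for 0.1 s.
7. the no-go end is held square against the mouth of the blue block's bore with at least 1.5 N for 0.3 s and does not enter (distance between bore_blue and nest_blue below 0.015 m and contact force between gauge and block_blue above 1.5 N and distance between nogo_tip and bore_blue between 0.017 and 0.025 m and x of nogo_tip in the frame of bore_blue between -0.005 and 0.005 m and z of nogo_tip in the frame of bore_blue between -0.005 and 0.005 m and angle between the y axis of gauge_mid and the y axis of bore_blue, either way round below 0.12 rad), for 0.3 s.
At the end, for the whole second after the job is handed in: Every block present upright in its own nest (bore within 10 mm of its place); the gauge flat on its board (within 12 mm across, 14 mm along, 5 mm in height, 0.2 rad), go end under the bolt; bolt shot to within 8 mm, its handle down in the notch (below 0.4 rad); all at rest (value of joint bolt below 0.008 m and value of joint bolt_handle below 0.4 rad and x of gauge_mid in the frame of gauge_seat between -0.012 and 0.012 m and y of gauge_mid in the frame of gauge_seat between -0.014 and 0.014 m and z of gauge_mid in the frame of gauge_seat between -0.005 and 0.005 m and y of go_tip in the frame of gauge_seat above 0.06 m and angle between the y axis of gauge_mid and the y axis of gauge_seat, either way round below 0.2 rad and linear speed of each of gauge, block_red, block_yellow, block_blue below 0.02 m/s and distance between bore_red and nest_red below 0.01 m and angle between each of bore_red, bore_yellow, bore_blue's own z axis and vertical below 0.1 rad and distance between bore_yellow and nest_yellow below 0.01 m and distance between bore_blue and nest_blue below 0.01 m); the robot touches nothing.
It fails at once if the gauge presses on a block with more than 15 N (contact force between gauge and block_red above 15 N or contact force between gauge and block_yellow above 15 N or contact force between gauge and block_blue above 15 N).
It fails at once if the glue bottle or the varnish jar is shifted more than 60 mm (distance of any of glue_bottle, varnish_jar from where it was at the start of the episode above 0.06 m).
Of block_red, block_yellow, block_blue only 2 to 3 are there at a start; the rules pass over those that are not, and their reading is None.
At some moment in a run one of gauge may be knocked a few centimetres aside while the robot is not near it.
It also fails if it takes over 210 s, if anything falls off the work surface, if the arm or the gripper's body presses on something with over 40 N, if the wrist force passes 120 N, or if a joint passes its speed limit or range.

## Working session

There is one attempt and no reset: what is moved stays moved. The work goes in short steps, Python scripts to look and compute and a tool call to move; the robot and the scene stay as the last step left them, time stands still between calls to the robot, and variables do not carry over. Pictures are saved under pics/ and viewed, and the job is handed in when it is done.

Besides the shell and the picture viewer there is one more tool, called after "Call:" by a JSON object that holds its "op" and its "data". arm_command: Moves the arm, as the interface text tells. Its arguments: {"type":"object","properties":{"delta_pos":{"type":"array","items":{"type":"array","items":{"type":"number"}}},"angular":{"type":"array","items":{"type":"array","items":{"type":"number"}}},"claw":{"type":"array","items":{"type":"number"}},"newtons":{"type":"number"}},"required":["delta_pos","angular","claw"]}

```bash
mkdir -p pics; ls; python3 - <<'E'
from rig import *
import cv2,pickle
print(sense())
for n in("scene","top"):
    c=camera(n); pickle.dump(c,open(f"{n}0.pkl","wb"))
    cv2.imwrite(f"pics/{n}0.png",c["image"][:,:,::-1])
    print(n,c["mtx"],c["distortion"],c["position"],c["attitude"],c["range_z"].min(),c["range_z"].max())
E
```

```text
pics
{'time': 0.0, 'joint_pos': array([-1.40661773e+00,  4.91543500e-01,  1.55945986e+00,  1.45644072e-05,
        1.09173649e+00, -1.05605689e-01]), 'dq': array([ 0.00047207, -0.00124229,  0.00032376,  0.00138514,  0.00084314,
        0.00031644]), 'tau': array([ 3.42631745e-05, -6.18452096e+01, -2.61590749e+01, -5.86695842e-05,
        4.09163564e-03,  9.64720527e-06]), 'eef_pos': array([ 166.55943416, -602.14866449,  230.73414432]), 'tcp_rot': array([-3.14045322e+00, -1.33769867e-04,  2.69777491e-01]), 'force': array([-0.57626878, -0.51878071,  0.03035571]), 'ft_torque': array([0.03108282, 0.01537327, 0.01955483]), 'opening': 85.33992912974416}
scene [[381.52881956   0.         253.20880635]
 [  0.         381.52881956 198.27728285]
 [  0.           0.           1.        ]] [0.030701 0.       0.       0.       0.      ] [1163.11986887  677.61846945  759.37496906] [-2.21931475  0.00963905  2.48017812] 0.0 3567.0786
top [[381.94589917   0.         252.63928959]
 [  0.         381.94589917 203.91345437]
 [  0.           0.           1.        ]] [-0.05169131  0.          0.          0.          0.        ] [ 467.79797055  -24.0120635  1177.33492585] [-3.01291950e+00 -1.24095000e-03 -1.58463545e+00] 0.0 2109.0742
```

View pics/scene0.png

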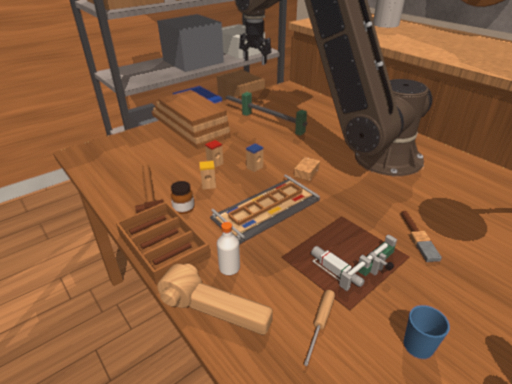

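View pics/top0.png

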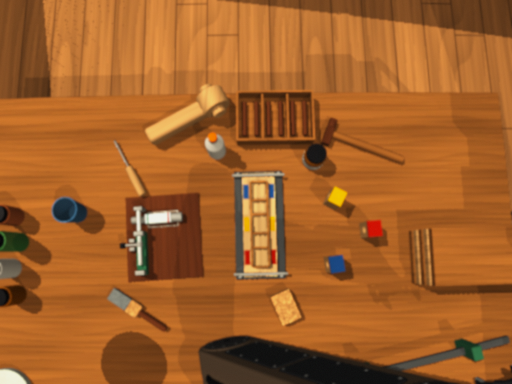

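```bash
cat > h.py <<'E'
import numpy as np,cv2,pickle
from scipy.spatial.transform import Rotation as R
def load(n): return pickle.load(open(n+".pkl","rb"))
def ray(c,uv):
    uv=np.array(uv,float).reshape(-1,1,2)
    p=cv2.undistortPoints(uv,c["mtx"],c["distortion"]).reshape(-1,2)
    M=R.from_euler("xyz",c["attitude"]).as_matrix()
    return np.c_[p,np.ones(len(p))]@M.T
def onz(c,uv,z):
    d=ray(c,uv);o=np.array(c["position"])
    return o+d*((z-o[2])/d[:,2])[:,None]
def proj(c,P):
    M=R.from_euler("xyz",c["attitude"]).as_matrix()
    P=np.array(P,float).reshape(-1,3)-c["position"]
    q=P@M
    return cv2.projectPoints(q,np.zeros(3),np.zeros(3),c["mtx"],c["distortion"])[0].reshape(-1,2)
def cloud(c):
    h,w=c["range_z"].shape
    u,v=np.meshgrid(np.arange(w),np.arange(h))
    d=ray(c,np.c_[u.ravel(),v.ravel()])
    P=np.array(c["position"])+d*c["range_z"].ravel()[:,None]
    return P.reshape(h,w,3)
def crop(c,x0,y0,x1,y1,k,f):
    im=c["image"][y0:y1,x0:x1,::-1]
    cv2.imwrite(f,cv2.resize(im,None,fx=k,fy=k,interpolation=cv2.INTER_CUBIC))
E
python3 - <<'E'
from h import *
t=load("top0");s=load("scene0")
print(R.from_euler("xyz",t["attitude"]).as_matrix())
crop(t,110,180,210,290,5,"pics/tb.png")
crop(t,225,160,395,290,4,"pics/tr.png")
crop(s,280,210,420,310,5,"pics/sb.png")
crop(s,150,130,330,250,4,"pics/sr.png")
P=cloud(t)
for q in [(338,190),(374,228),(337,262),(215,140),(316,152),(300,350)]: print(q,P[q[1],q[0]])
Q=cloud(s)
for q in [(207,166),(214,146),(255,150)]: print(q,Q[q[1],q[0]])
E
```

```text
[[-0.01383867 -0.99164026  0.12828906]
 [-0.99990347  0.01356506 -0.00300633]
 [ 0.00124095 -0.12831828 -0.99173226]]
(338, 190) [ 646.47676208 -275.92843266   84.98131268]
(374, 228) [ 534.57330791 -376.1455991    83.00647397]
(337, 262) [ 439.59129747 -264.08872954   86.98621709]
(215, 140) [780.88695555  74.85943058 150.69077107]
(316, 152) [ 760.69692754 -215.9833402    84.63391816]
(300, 350) [ 273.68498366 -117.15192956  387.85925757]
(207, 166) [ 633.76148881 -260.61671887   86.62162542]
(214, 146) [ 542.93820678 -357.28666594   86.97902917]
(255, 150) [ 442.4049431  -248.65119121   83.1371648 ]
```

View pics/tb.png

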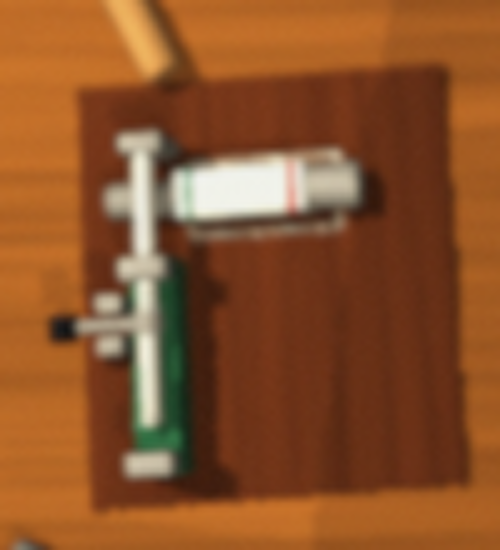

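View pics/tr.png

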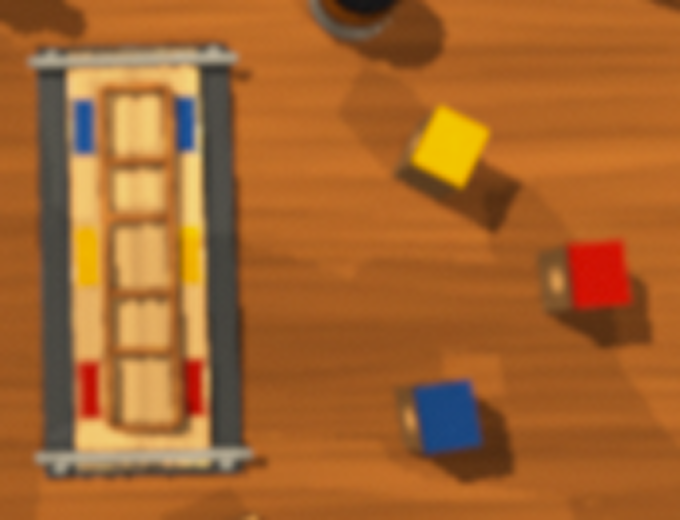

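View pics/sb.png

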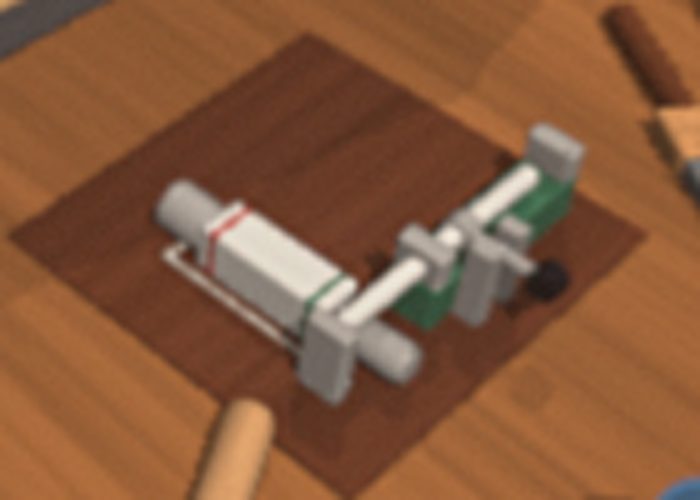

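View pics/sr.png

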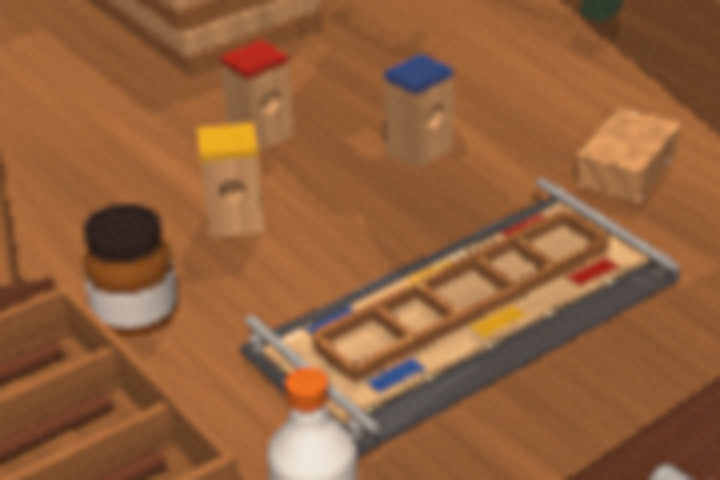

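```bash
cat >> h.py <<'E'
def mask(c,col,roi=None):
    k=4
    im=cv2.resize(c["image"],None,fx=k,fy=k,interpolation=cv2.INTER_CUBIC).astype(int)
    r,g,b=im[...,0],im[...,1],im[...,2]
    m={"red":(r>110)&(g<60)&(b<60),"yellow":(r>140)&(g>110)&(b<70),"blue":(b>90)&(r<70)&(b>g+35),
       "black":(r<45)&(g<45)&(b<45)}[col].astype(np.uint8)
    if roi:
        x0,y0,x1,y1=[k*q for q in roi]; z=np.zeros_like(m); z[y0:y1,x0:x1]=m[y0:y1,x0:x1]; m=z
    return m,k
def blobs(c,col,roi=None,amin=30):
    m,k=mask(c,col,roi)
    cs,_=cv2.findContours(m,cv2.RETR_EXTERNAL,cv2.CHAIN_APPROX_NONE)
    out=[]
    for q in cs:
        if cv2.contourArea(q)<amin*k*k: continue
        out.append((q.reshape(-1,2)+0.5)/k-0.5)
    return out
def rect(c,cont,z):
    w=onz(c,cont,z)[:,:2].astype(np.float32)
    (cx,cy),(a,b),ang=cv2.minAreaRect(w)
    M=cv2.moments(w.reshape(-1,1,2)); 
    return np.array([cx,cy]),(M["m10"]/M["m00"],M["m01"]/M["m00"]),a,b,ang
E
python3 - <<'E'
from h import *
np.set_printoptions(precision=1,suppress=True)
t=load("top0");s=load("scene0")
for n,c in(("top",t),("scene",s)):
  for col in("red","yellow","blue"):
    for q in blobs(c,col,None,15):
      u=q.mean(0)
      if n=="top" and not(230<u[0]<400 and 160<u[1]<290): continue
      if n=="scene" and not(150<u[0]<330 and 130<u[1]<250): continue
      P=cloud(c)[int(u[1]),int(u[0])]
      for z in (84,20):
        print(n,col,u,P,"z",z,*[np.round(k,2) for k in rect(c,q,z)])
E
```

```text
top red [246.9 257. ] [460.   -5.4  22.4] z 84 [457.6  -8.8] [457.8  -9. ] 34.66 10.79 0.72
top red [246.9 257. ] [460.   -5.4  22.4] z 20 [457.   -7.9] [457.2  -8.2] 36.69 11.42 0.72
top red [272.4 256.4] [458.9 -83.4  22.6] z 84 [457.9 -81.3] [458.4 -81.4] 12.8 37.34 88.9
top red [272.4 256.4] [458.9 -83.4  22.6] z 20 [457.4 -84.6] [457.9 -84.8] 13.55 39.53 88.9
top red [374.6 229.2] [ 467.8  -24.  1177.3] z 84 [ 531.7 -378.9] [ 531.6 -376.9] 51.6 50.46 2.12
top red [374.6 229.2] [ 467.8  -24.  1177.3] z 20 [ 535.4 -399.7] [ 535.4 -397.6] 54.62 53.41 2.12
top yellow [320.6 279.1] [ 387.2 -228.6    3.9] z 84 [ 392.7 -217.2] [ 392.5 -217.7] 51.43 12.74 77.47
top yellow [320.6 279.1] [ 387.2 -228.6    3.9] z 20 [ 388.3 -228.5] [ 388.1 -229.1] 54.44 13.49 77.47
top yellow [261.3 257.4] [456.4 -50.4  19.7] z 84 [456.  -50.4] [455.6 -49.9] 49.14 40.48 1.74
top yellow [261.3 257.4] [456.4 -50.4  19.7] z 20 [455.3 -52. ] [454.9 -51.4] 52.01 42.85 1.74
top yellow [260.5 240.8] [507.2 -48.2  23. ] z 84 [503.  -48.7] [502.8 -48.5] 39.98 37.68 89.19
top yellow [260.5 240.8] [507.2 -48.2  23. ]
[... 2907 characters left out ...]
e yellow [193.6 172.1] [ 626.9 -379.3   -0.4] z 20 [ 637.8 -352. ] [ 640.4 -355.7] 20.07 115.11 3.41
scene yellow [206.5 165. ] [ 631.5 -270.7   84.6] z 84 [ 629.9 -270. ] [ 629.3 -271.9] 65.65 53.07 62.0
scene yellow [206.5 165. ] [ 631.5 -270.7   84.6] z 20 [ 579.4 -359.8] [ 578.8 -361.9] 71.87 58.1 62.0
scene blue [248.4 223.3] [656.5  -9.8  21. ] z 84 [699.6  50.4] [699.5  50.4] 7.85 32.68 89.31
scene blue [248.4 223.3] [656.5  -9.8  21. ] z 20 [655.7  -9. ] [655.6  -9. ] 8.59 35.78 89.31
scene blue [254.1 147.7] [ 435.2 -263.5   86. ] z 84 [ 435.8 -261.9] [ 435.4 -262.3] 44.75 38.2 7.06
scene blue [254.1 147.7] [ 435.2 -263.5   86. ] z 20 [ 366.9 -351. ] [ 366.4 -351.4] 48.99 41.82 7.06
```

```bash
cat > m2.py <<'E'
from h import *
np.set_printoptions(precision=1,suppress=True)
import sys
def hsvmask(c,col,k=6):
    im=cv2.resize(c["image"],None,fx=k,fy=k,interpolation=cv2.INTER_CUBIC)
    h=cv2.cvtColor(im,cv2.COLOR_RGB2HSV).astype(int)
    H,S,V=h[...,0],h[...,1],h[...,2]
    if col=="red": m=((H<5)|(H>174))&(S>190)&(V>120)
    if col=="yellow": m=(H>21)&(H<34)&(S>200)&(V>120)
    if col=="blue": m=(H>100)&(H<125)&(S>140)&(V>80)
    return m.astype(np.uint8),k
def tops(c,col,z=84,zmin=60,amin=40):
    m,k=hsvmask(c,col)
    cs,_=cv2.findContours(m,cv2.RETR_EXTERNAL,cv2.CHAIN_APPROX_NONE)
    for q in cs:
        if cv2.contourArea(q)<amin*k*k: continue
        q=(q.reshape(-1,2)+.5)/k-.5
        u=q.mean(0); P=cloud(c)[int(u[1])-2:int(u[1])+3,int(u[0])-2:int(u[0])+3].reshape(-1,3)
        print(col,u,np.median(P,axis=0),[np.round(w,2) for w in rect(c,q,z)])
if __name__=="__main__":
    for n in ("top0","scene0"):
        for col in("red","yellow","blue"): print(n);tops(load(n),col,84)
E
python3 m2.py
python3 - <<'E'
from h import *
t=load("top0");crop(t,230,160,295,290,6,"pics/rk.png")
P=cloud(t)
np.set_printoptions(precision=0,suppress=True,linewidth=200)
print(P[170:285:1,260,2]); print(P[258,230:292,2]); print(P[258,230:292,1])
E
```

```text
top0
red [374.  228.4] [ 534.4 -375.    85.7] [array([ 533.4, -376.4]), array([ 533.2, -375.9]), np.float64(44.37), np.float64(40.66), np.float64(3.22)]
top0
yellow [246.3 223.7] [559.   -6.6  23.3] [array([552.4,  -8.4]), array([552.5,  -8.5]), np.float64(38.8), np.float64(12.46), np.float64(0.36)]
yellow [336.9 196.2] [ 629.2 -269.    85.6] [array([ 628.6, -272.8]), array([ 628.9, -272.7]), np.float64(40.43), np.float64(46.63), np.float64(61.6)]
top0
blue [336.4 264. ] [ 436.7 -261.7   85.2] [array([ 434.4, -263.2]), array([ 434.2, -262.9]), np.float64(42.85), np.float64(37.99), np.float64(7.52)]
scene0
red [213.  144.2] [ 536.6 -375.1   84.5] [array([ 535.1, -375.4]), array([ 535.5, -375.6]), np.float64(48.31), np.float64(44.73), np.float64(4.6)]
scene0
scene0
blue [205.1  93.3] [   44.9 -1234.6  -115.3] [array([ 299.5, -788.9]), array([ 302. , -775.8]), np.float64(48.93), np.float64(196.39), np.float64(0.48)]
[-4.  7. 19. 26. 29. 29. 23. 15. 24. 25. 34. 35. 27. 23. 18. 22. 16. 21. 18. 21. 24. 21. 25. 19. 22. 22. 21. 17. 19. 32. 31. 25. 23. 21. 18. 21. 24. 22. 17. 23. 18. 22. 19. 
[... 216 characters left out ...]
 38.
 22. 21. 20. 17. 27. 30. 33. 22.  8. 16. 11.  0.  1.  4.  2.  2.  1.]
[ 0.  2.  2.  5. -3.  0. 11. 13. 10. 10.  8. 15. 10.  9. 22. 18. 21. 23. 24. 21. 19. 34. 40. 19. 19. 17. 21. 23. 20. 21. 20. 20. 24. 18. 19. 21. 23. 19. 35. 36. 22. 22. 26. 23. 21. 25. 20. 16. 10.
 12.  5. 15. 11. 10. 12.  0.  5.  2.  1.  0.  4. -0.]
[  44.   41.   38.   34.   32.   29.   25.   22.   19.   16.   13.   10.    7.    4.    1.   -2.   -5.   -8.  -11.  -14.  -17.  -20.  -23.  -26.  -29.  -32.  -35.  -38.  -41.  -44.  -47.  -50.  -53.
  -56.  -59.  -62.  -65.  -68.  -71.  -74.  -77.  -80.  -83.  -86.  -89.  -92.  -95.  -99. -102. -105. -109. -111. -114. -117. -120. -124. -127. -130. -133. -136. -139. -143.]
```

View pics/rk.png

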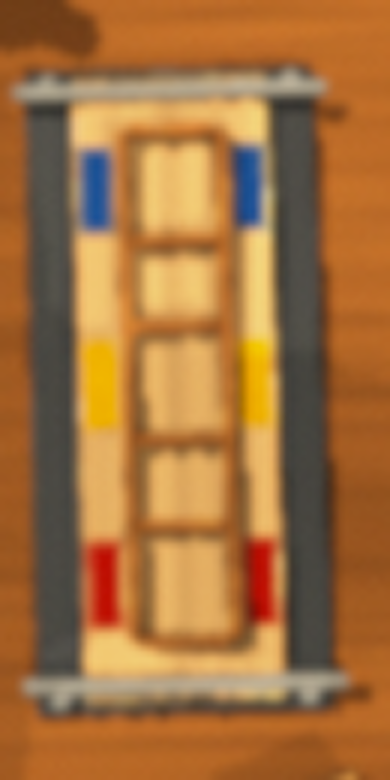

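```bash
python3 - <<'E'
from h import *
np.set_printoptions(precision=0,suppress=True,linewidth=220)
t=load("top0");im=t["image"].astype(int)
for v in (190,222,224,255,259): 
    print("v",v); print(np.c_[np.arange(242,278),im[v-1:v+2,242:278].mean(0),cloud(t)[v-3:v+4,242:278,2].mean(0)].T)
for u in (255,258,264): 
    print("u",u); 
    for a,b in((178,204),(214,236),(246,270)): print(np.c_[np.arange(a,b),im[a:b,u-1:u+2].mean(1),cloud(t)[a:b,u-2:u+3,2].mean(1)].T)
E
```

```text
v 190
[[242. 243. 244. 245. 246. 247. 248. 249. 250. 251. 252. 253. 254. 255. 256. 257. 258. 259. 260. 261. 262. 263. 264. 265. 266. 267. 268. 269. 270. 271. 272. 273. 274. 275. 276. 277.]
 [161. 132.  71.  35.  33.  70. 137. 184. 185. 163. 165. 197. 233. 241. 240. 237. 237. 238. 241. 242. 242. 239. 228. 205. 200. 191. 147.  81.  38.  28.  46. 113. 159. 131.  84.  75.]
 [135. 126.  98.  85.  83.  95. 116. 127. 115. 104. 117. 148. 186. 201. 196. 189. 189. 191. 197. 202. 203. 195. 174. 145. 127. 120. 101.  77.  76.  81.  88. 121. 146. 117.  78.  73.]
 [105. 131. 145. 149. 149. 142. 120.  85.  55.  49.  62.  82. 106. 115. 113. 108. 107. 109. 113. 116. 117. 112.  98.  76.  56.  55.  72. 101. 133. 146. 148. 143. 120.  84.  64.  66.]
 [ 21. 187.  23.  22. 188.  22.  22.  37.  35.  20.  20.  20.  23.  19.  20.  21.  22.  21.  21.  22.  22.  22.  21.  21. 199.  34.  21.  23.  23.  22.  23.  21.  21.  11.  11.  11.]]
v 222
[[242. 243. 244. 245. 246. 247. 248. 249. 250. 251. 252. 253. 254. 255. 256. 257. 258. 259. 260. 261. 262. 263. 264. 265. 266. 267. 268. 269. 270. 271. 272. 273. 274. 275. 
[... 8371 characters left out ...]
1.  20.  24.  23. 254.  22.  21.  21.  20.  21.  20.  21.  21.  36.  35.  23.  22.]]
[[246. 247. 248. 249. 250. 251. 252. 253. 254. 255. 256. 257. 258. 259. 260. 261. 262. 263. 264. 265. 266. 267. 268. 269.]
 [213. 191. 161. 161. 198. 221. 227. 226. 227. 226. 227. 227. 227. 227. 227. 227. 227. 227. 220. 200. 176. 158. 172. 216.]
 [149. 122. 101. 113. 147. 167. 172. 173. 173. 173. 173. 172. 174. 173. 173. 173. 173. 173. 165. 140. 110.  98. 119. 162.]
 [ 73.  53.  46.  61.  81.  95.  97.  98.  98.  97.  98.  97.  98.  98.  97.  97.  97.  97.  91.  72.  50.  45.  63.  90.]
 [ 36.  34.  21.  22.  20.  20.  22.  22.  22.  22.  20.  20.  21.  22.  22.  20.  22.  20.  19.  33.  36.  34.  19.  21.]]
```

```bash
python3 - <<'E'
from h import *
np.set_printoptions(precision=1,suppress=True,linewidth=220)
t=load("top0");P=cloud(t)
m=(P[...,2]>30)&(P[...,2]<46); 
# exclude the rails; rim pixels only
sel=np.zeros_like(m); sel[178:270,245:273]=True
v,u=np.nonzero(m&sel)
for i in range(178,270,1): print(i,"".join("#" if m[i,j] else "." for j in range(244,274)))
print(onz(t,[(260,256.4),(259,223),(258.3,190.2)],35))
# left/right rim line fits
E
```

```text
178 ..............................
179 ..............................
180 .......###############........
181 .....###################......
182 .....##.###....#......##......
183 .....##...............##......
184 .....##...............##......
185 .....##...............##......
186 .....##................#......
187 .....##...............##......
188 .....##...............##......
189 .....##...............##......
190 .....##...............##......
191 .....##...............#.......
192 .....##...............##......
193 .....##................#......
194 ......##..............##......
195 ......##..............##......
196 ......##..............##......
197 ......##..............##......
198 ......##..........######......
199 ......##################......
200 ......###############.##......
201 ......##..............##......
202 ......##..............##......
203 ......##..............##......
204 ......##..............##......
205 ......##..............##......
206 ......##..............##......
207 ......##..............##......
208 ......##..............##......
209 ......##...
[... 1483 characters left out ...]
##....
252 .......##...............##....
253 .......##...............##....
254 .......##...............##....
255 .......##...............##....
256 .......##...............##....
257 .......##...............##....
258 .......##...............##....
259 .......##...............##....
260 .......##...............##....
261 .......##...............##....
262 .......##...............##....
263 .......##...............##....
264 .......##...............##....
265 .......##........#########....
266 .......#################......
267 .........#############........
268 ..............................
269 ..............................
[[458.3 -47.1  35. ]
 [557.6 -45.7  35. ]
 [657.2 -45.2  35. ]]
```

```bash
cat > to.py <<'E'
import sys
from rig import *
from h import *
def to(x,y,z,yaw,ps=None):
    s=sense(); p=np.array(s["eef_pos"]); r=s["tcp_rot"]
    M=R.from_euler("xyz",r)
    T=R.from_euler("xyz",[np.pi,0,yaw])
    rv=(M.inv()*T).as_rotvec()
    d=T.inv().apply(np.array([x,y,z])-p)
    print("pose",p.round(2),np.round(r,4),"F",np.round(s["force"],2),"T",np.round(s["ft_torque"],2),"open",round(s["opening"],2),"t",round(s["time"],2))
    print("rot",rv.round(4),"then delta tool",d.round(2))
if __name__=="__main__":
    a=[float(v) for v in sys.argv[1:]]
    if len(a)==4: to(*a)
    else:
        s=sense(); print("pose",np.round(s["eef_pos"],2),np.round(s["tcp_rot"],4),"F",np.round(s["force"],2),"open",round(s["opening"],2),"t",s["time"])
E
python3 to.py 533.3 -376.1 150 1.627
```

```text
pose [ 166.58 -602.19  230.76] [-3.1406e+00 -1.0000e-04  2.6980e-01] F [0.03 0.5  0.1 ] T [ 0.03  0.03 -0.02] open 85.56 t 0.1
rot [-8.0000e-04 -8.0000e-04 -1.3572e+00] then delta tool [205.13 378.84  80.76]
```

Call:
{"op": "arm_command", "data": {"delta_pos": [[0,0,0],[0,0,0],[0,0,0],[0,0,0],[0,0,0],[0,0,0],[0,0,0],[0,0,0],[25.5,47.4,10],[25.5,47.4,10],[25.5,47.4,10],[25.5,47.4,10],[25.5,47.4,10],[25.5,47.4,10],[25.5,47.4,10],[25.5,47.4,10],[0,0,0],[0,0,0]], "angular": [[0,0,-0.17],[0,0,-0.17],[0,0,-0.17],[0,0,-0.17],[0,0,-0.17],[0,0,-0.17],[0,0,-0.17],[0,0,-0.167],[0,0,0],[0,0,0],[0,0,0],[0,0,0],[0,0,0],[0,0,0],[0,0,0],[0,0,0],[0,0,0],[0,0,0]], "claw": [-1,-1,-1,-1,-1,-1,-1,-1,-1,-1,-1,-1,-1,-1,-1,-1,-1,-1], "newtons": 40}}

```text
time: 2.35
eef_pos: [533.5, -377.5, 151.0]
tcp_rot: [-3.141, -0.0, 1.627]
force: [-0.6, 0.1, 0.6]
opening: 85.3
```

```bash
python3 to.py 533.3 -376.1 44 1.627
```

```text
pose [ 533.52 -377.45  150.99] [-3.1409e+00 -3.0000e-04  1.6273e+00] F [-0.57  0.12  0.61] T [ 0.03  0.01 -0.04] open 85.31 t 2.35
rot [-0.0007 -0.0003  0.0003] then delta tool [  1.36  -0.14 106.99]
```

Go down, close (claw 1 at 40 N), lift a bit.

Call:
{"op": "arm_command", "data": {"delta_pos": [[1.4,0,40],[0,0,40],[0,0,27],[0,0,0],[0,0,0],[0,0,0],[0,0,0],[0,0,0],[0,0,0],[0,0,0],[0,0,0]], "angular": [[0,0,0],[0,0,0],[0,0,0],[0,0,0],[0,0,0],[0,0,0],[0,0,0],[0,0,0],[0,0,0],[0,0,0],[0,0,0]], "claw": [-1,-1,-1,-1,1,1,1,1,1,1,1], "newtons": 40}}

```text
time: 3.72
eef_pos: [534.0, -376.6, 45.9]
tcp_rot: [3.14, 0.002, 1.627]
force: [-1.1, -0.8, 7.2]
opening: 45.5
```

```bash
python3 to.py 458.3 -47 160 1.58
```

```text
pose [ 534.05 -376.63   45.87] [3.1403e+00 1.8000e-03 1.6270e+00] F [-1.13 -0.85  7.19] T [-0.1   0.5  -0.04] open 45.54 t 3.73
rot [0.0014 0.0017 0.047 ] then delta tool [ 330.32  -72.71 -114.13]
```

Call:
{"op": "arm_command", "data": {"delta_pos": [[0,0,-38],[0,0,-38],[0,0,-38],[47.2,-10.4,0],[47.2,-10.4,0],[47.2,-10.4,0],[47.2,-10.4,0],[47.2,-10.4,0],[47.2,-10.4,0],[47.2,-10.4,0],[0,0,30],[0,0,30],[0,0,0],[0,0,0]], "angular": [[0,0,0],[0,0,0],[0,0,0.047],[0,0,0],[0,0,0],[0,0,0],[0,0,0],[0,0,0],[0,0,0],[0,0,0],[0,0,0],[0,0,0],[0,0,0],[0,0,0]], "claw": [1,1,1,1,1,1,1,1,1,1,1,1,1,1]}}

```text
time: 5.48
eef_pos: [458.3, -46.6, 99.2]
tcp_rot: [3.141, 0.0, 1.58]
force: [0.4, 0.1, -3.0]
opening: 45.7
```

```bash
cat > snap.py <<'E'
import sys
from rig import *
from h import *
tag=sys.argv[1]
for n in ("scene","top"):
    c=camera(n); pickle.dump(c,open(f"{n}{tag}.pkl","wb"))
    cv2.imwrite(f"pics/{n}{tag}.png",c["image"][:,:,::-1])
E
python3 snap.py 1; python3 to.py 458.3 -47 100 1.58
python3 - <<'E'
from h import *
crop(load("top1"),225,170,305,290,5,"pics/t1.png"); crop(load("scene1"),180,120,340,250,4,"pics/s1.png")
E
```

```text
pose [458.45 -46.61  99.39] [3.1398e+00 5.0000e-04 1.5796e+00] F [-0.27  0.04 -3.32] T [-0.01 -0.04 -0.04] open 45.56 t 5.58
rot [ 0.0018  0.0005 -0.0004] then delta tool [-0.39 -0.15 -0.61]
```

View pics/t1.png

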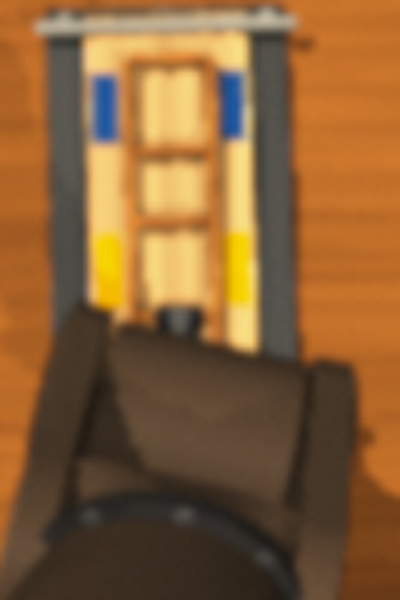

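View pics/s1.png

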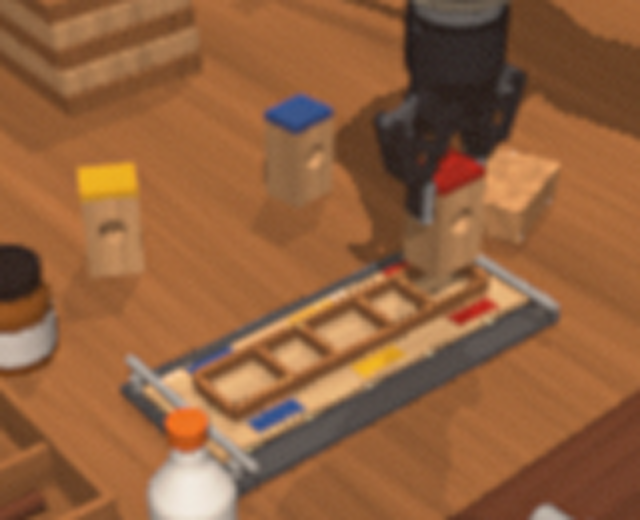

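```bash
cat > facey.py <<'E'
from h import *
import sys
np.set_printoptions(precision=1,suppress=True,linewidth=200)
c=load("scene"+sys.argv[1]); x0,y0,z0=[float(a) for a in sys.argv[2:5]]  # expected bore centre
P=cloud(c).reshape(-1,3)
# +y face points
m=(abs(P[:,0]-x0)<16)&(abs(P[:,1]-y0-20)<8)&(P[:,2]>z0-30)&(P[:,2]<z0+30)
q=P[m]; 
A=np.c_[q[:,0]-x0,q[:,2]-z0,np.ones(len(q))]
k=np.ones(len(q),bool)
for _ in range(4):
    s=np.linalg.lstsq(A[k],q[k,1],rcond=None)[0]; e=q[:,1]-A@s; k=abs(e)<2.5
print("n",k.sum(),"face y at centre",s[2],"dy/dx",s[0]*1,"dy/dz",s[1], np.round(s,4))
E
python3 facey.py 1 458.3 -47 98.5
python3 - <<'E'
from h import *
np.set_printoptions(precision=1,suppress=True,linewidth=200)
s=load("scene0");P=cloud(s);m=(P[...,2]>31)&(P[...,2]<42)
q=P[m]; q=q[(q[:,0]>425)&(q[:,0]<695)&(abs(q[:,1]+47)<32)]
# along-x walls
for x0 in (458,558,657):
    w=q[abs(q[:,0]-x0)<18]; a=w[w[:,1]<-47];b=w[w[:,1]>-47]
    print(x0,"walls y",np.median(a[:,1]),np.median(b[:,1]),"mid",(np.median(a[:,1])+np.median(b[:,1]))/2,len(a),len(b))
w=q[abs(q[:,1]+46)<15]
print(np.histogram(w[:,0],bins=np.arange(425,700,3)))
# block top pts red in scene1: mean & extents
E
```

```text
n 85 face y at centre -26.43542854294578 dy/dx 0.010743124653375132 dy/dz -0.008188687049234034 [  0.   -0.  -26.4]
458 walls y -70.71042086206069 -19.71759990674201 mid -45.21401038440135 19 20
558 walls y -68.11889810315665 -19.472765565100985 mid -43.79583183412882 21 25
657 walls y -67.45367887973288 -17.70639008518583 mid -42.580034482459354 30 25
(array([ 7,  5,  6,  0,  0,  0,  0,  0,  0,  0,  0,  0,  0,  0,  0,  0,  0,  0,  1,  4,  9,  5,  0,  0,  0,  0,  0,  0,  0,  0,  0,  0,  0,  0,  8, 10,  0,  0,  0,  0,  0,  0,  0,  0,  0,  0,  0,  0,
        0,  0,  0,  0,  4,  4,  9,  1,  0,  0,  0,  0,  0,  0,  0,  0,  0,  0,  1,  8,  7,  2,  0,  0,  0,  0,  0,  0,  0,  0,  0,  0,  0,  0,  0,  0,  0,  0,  5,  7,  5,  0,  0]), array([425, 428, 431, 434, 437, 440, 443, 446, 449, 452, 455, 458, 461, 464, 467, 470, 473, 476, 479, 482, 485, 488, 491, 494, 497, 500, 503, 506, 509, 512, 515, 518, 521, 524, 527, 530, 533, 536,
       539, 542, 545, 548, 551, 554, 557, 560, 563, 566, 569, 572, 575, 578, 581, 584, 587, 590, 593, 596, 599, 602, 605, 608, 611, 614, 617, 620, 623, 626, 629, 632, 635, 638, 641, 644, 647, 650,
       653, 656, 659, 662, 665, 668, 671, 674, 677, 680, 683, 686, 689, 692, 695, 698]))
```

Call:
{"op": "arm_command", "data": {"delta_pos": [[0.7,0,14],[0,0,3],[0,0,3],[0,0,3],[0,0,0]], "angular": [[0,0,0],[0,0,0],[0,0,0],[0,0,0],[0,0,0]], "claw": [1,1,1,1,1]}}

```text
time: 6.2
eef_pos: [457.9, -45.7, 75.1]
tcp_rot: [-3.141, 0.0, 1.58]
force: [0.2, 0.3, -2.9]
opening: 45.6
```

Call:
{"op": "arm_command", "data": {"delta_pos": [[0,0,3],[0,0,3],[0,0,2.5],[0,0,0]], "angular": [[0,0,0],[0,0,0],[0,0,0],[0,0,0]], "claw": [1,1,1,1]}}

```text
time: 6.7
eef_pos: [457.9, -45.7, 66.6]
tcp_rot: [-3.141, 0.0, 1.58]
force: [-0.7, 0.2, -3.1]
opening: 45.3
```

Call:
{"op": "arm_command", "data": {"delta_pos": [[0,0,0.5],[0,0,0],[0,0,0],[0,0,0],[0,0,-45],[0,0,-45],[0,0,0]], "angular": [[0,0,0],[0,0,0],[0,0,0],[0,0,0],[0,0,0],[0,0,0],[0,0,0]], "claw": [1,-1,-1,-1,-1,-1,-1]}}

```text
time: 7.58
eef_pos: [459.1, -45.9, 158.9]
tcp_rot: [3.136, 0.002, 1.58]
force: [-0.4, -0.0, -0.2]
opening: 85.0
```

```bash
python3 to.py 434.5 -263 150 1.702
```

```text
pose [459.07 -45.9  158.88] [3.1361e+00 1.5000e-03 1.5799e+00] F [-0.42 -0.03 -0.21] T [-0.05  0.04  0.01] open 84.98 t 7.58
rot [ 0.0054  0.0018 -0.1221] then delta tool [-212.02  -52.76    8.88]
```

Call:
{"op": "arm_command", "data": {"delta_pos": [[0,0,0],[-42.4,-10.5,0],[-42.4,-10.5,0],[-42.4,-10.5,0],[-42.4,-10.5,0],[-42.4,-10.5,0],[0,0,8],[0,0,35],[0,0,0]], "angular": [[0,0,-0.122],[0,0,0],[0,0,0],[0,0,0],[0,0,0],[0,0,0],[0,0,0],[0,0,0],[0,0,0]], "claw": [-1,-1,-1,-1,-1,-1,-1,-1,-1]}}

```text
time: 8.7
eef_pos: [432.5, -261.2, 111.0]
tcp_rot: [-3.138, -0.004, 1.702]
force: [0.1, -0.5, 0.9]
opening: 85.1
```

```bash
python3 to.py 434.5 -263 44 1.702
```

```text
pose [ 432.46 -261.23  111.02] [-3.1379 -0.0039  1.7021] F [ 0.1  -0.48  0.87] T [-0.06 -0.03  0.08] open 85.12 t 8.7
rot [-0.0037 -0.0039  0.0001] then delta tool [-2.02  1.79 67.02]
```

Call:
{"op": "arm_command", "data": {"delta_pos": [[0,0,35],[0,0,0],[0,0,0]], "angular": [[0,0,0],[0,0,0],[0,0,0]], "claw": [-1,-1,-1]}}

```text
time: 9.07
eef_pos: [434.0, -262.6, 79.4]
tcp_rot: [3.141, 0.001, 1.702]
force: [0.6, 0.8, 1.3]
opening: 85.6
```

```bash
python3 to.py 434.5 -263 45 1.702
```

```text
pose [ 434.01 -262.63   79.41] [3.1411e+00 6.0000e-04 1.7023e+00] F [0.63 0.8  1.28] T [-0.02  0.02 -0.  ] open 85.64 t 9.07
rot [0.0005 0.0006 0.0003] then delta tool [-0.43  0.43 34.41]
```

Call:
{"op": "arm_command", "data": {"delta_pos": [[-0.4,0.4,34.5],[0,0,0],[0,0,0],[0,0,0],[0,0,0],[0,0,0],[0,0,0],[0,0,0]], "angular": [[0,0,0],[0,0,0],[0,0,0],[0,0,0],[0,0,0],[0,0,0],[0,0,0],[0,0,0]], "claw": [-1,-1,1,1,1,1,1,1]}}

```text
time: 10.07
eef_pos: [434.4, -263.3, 45.0]
tcp_rot: [3.14, 0.001, 1.702]
force: [0.5, 0.9, 6.8]
opening: 46.0
```

```bash
python3 to.py 657.5 -44.2 160 1.58
```

```text
pose [ 434.42 -263.34   44.99] [3.1404e+00 1.3000e-03 1.7019e+00] F [0.49 0.89 6.76] T [ 0.11  0.28 -0.04] open 45.98 t 10.07
rot [0.0012 0.0013 0.1219] then delta tool [ 217.08  225.09 -115.01]
```

Call:
{"op": "arm_command", "data": {"delta_pos": [[0,0,-38],[0,0,-38],[0,0,-39],[36.2,37.6,0],[36.2,37.6,0],[36.2,37.6,0],[36.2,37.6,0],[36.2,37.6,0],[36.2,37.6,0],[0,0,30],[0,0,30],[0,0,0],[0,0,0],[0,0,0]], "angular": [[0,0,0],[0,0,0],[0,0,0.12],[0,0,0],[0,0,0],[0,0,0],[0,0,0],[0,0,0],[0,0,0],[0,0,0],[0,0,0],[0,0,0],[0,0,0],[0,0,0]], "claw": [1,1,1,1,1,1,1,1,1,1,1,1,1,1]}}

```text
time: 11.82
eef_pos: [657.8, -43.6, 100.4]
tcp_rot: [3.139, 0.0, 1.582]
force: [0.6, -0.8, -2.5]
opening: 45.6
```

```bash
python3 snap.py 2; python3 to.py 658 -44 84 1.58; python3 facey.py 2 658 -44 99;python3 facey.py 2 458 -46 65; python3 - <<'E'
from h import *
crop(load("scene2"),180,120,340,250,4,"pics/s2.png")
crop(load("top2"),225,170,305,290,5,"pics/t2.png")
E
```

```text
pose [657.58 -43.58  99.96] [3.1399e+00 4.0000e-04 1.5816e+00] F [ 0.5  -0.53 -2.97] T [-0.04 -0.04 -0.01] open 45.55 t 11.93
rot [0.0017 0.0004 0.0016] then delta tool [-0.42  0.42 15.96]
n 121 face y at centre -23.396878471661733 dy/dx -0.001910354971176733 dy/dz -0.012318647121076574 [ -0.   -0.  -23.4]
n 85 face y at centre -25.497605916433127 dy/dx 0.025423313743080992 dy/dz -0.009301937081095613 [  0.   -0.  -25.5]
```

View pics/s2.png

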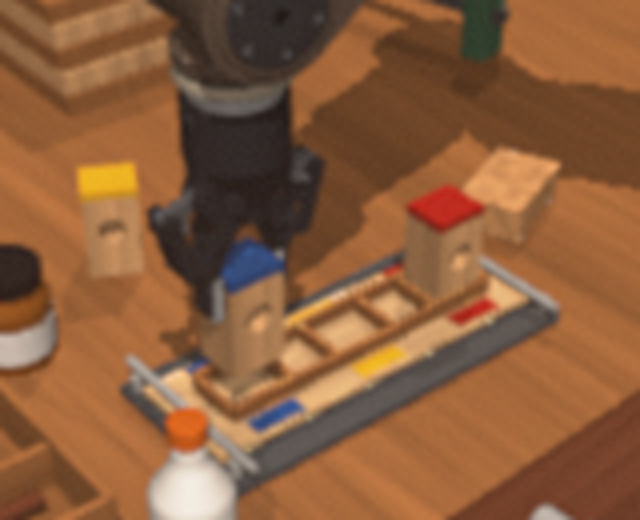

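View pics/t2.png

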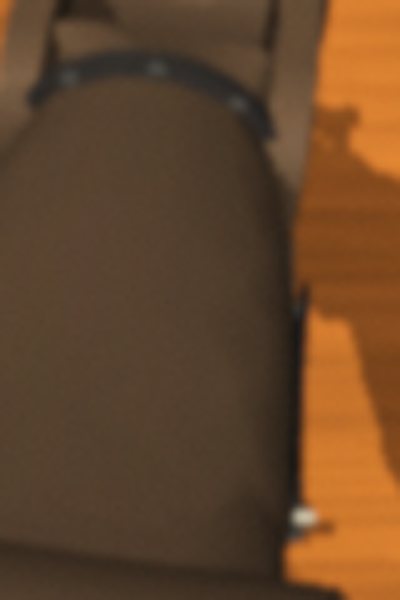

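Call:
{"op": "arm_command", "data": {"delta_pos": [[0.3,0.4,15],[0,0,3],[0,0,3],[0,0,3],[0,0,0]], "angular": [[0,0,0],[0,0,0],[0,0,0],[0,0,0],[0,0,0]], "claw": [1,1,1,1,1]}}

```text
time: 12.55
eef_pos: [657.5, -43.1, 74.3]
tcp_rot: [-3.141, 0.0, 1.582]
force: [-0.6, -0.2, -2.6]
opening: 45.3
```

Call:
{"op": "arm_command", "data": {"delta_pos": [[0,0,3],[0,0,3],[0,0,2.8],[0,0,0],[0,0,0],[0,0,0],[0,0,0],[0,0,-45],[0,0,-45],[0,0,0],[0,0,0]], "angular": [[0,0,0],[0,0,0],[0,0,0],[0,0,0],[0,0,0],[0,0,0],[0,0,0],[0,0,0],[0,0,0],[0,0,0],[0,0,0]], "claw": [1,1,1,1,-1,-1,-1,-1,-1,-1,-1]}}

```text
time: 13.92
eef_pos: [657.3, -43.0, 155.5]
tcp_rot: [-3.141, -0.0, 1.582]
force: [-0.3, -0.4, -0.5]
opening: 85.6
```

```bash
python3 to.py 629 -272.6 150 1.075
```

```text
pose [657.27 -43.01 155.51] [-3.1411 -0.      1.5818] F [-0.28 -0.43 -0.53] T [ 0.01 -0.05 -0.04] open 85.62 t 13.93
rot [-5.000e-04  1.000e-04  5.068e-01] then delta tool [-215.4    84.35    5.51]
```

Call:
{"op": "arm_command", "data": {"delta_pos": [[0,0,0],[0,0,0],[0,0,0],[-43,16.9,0],[-43,16.9,0],[-43,16.9,0],[-43,16.9,0],[-43,16.9,0],[0,0,35],[0,0,35],[0,0,0],[0,0,0]], "angular": [[0,0,0.169],[0,0,0.169],[0,0,0.169],[0,0,0],[0,0,0],[0,0,0],[0,0,0],[0,0,0],[0,0,0],[0,0,0],[0,0,0],[0,0,0]], "claw": [-1,-1,-1,-1,-1,-1,-1,-1,-1,-1,-1,-1]}}

```text
time: 15.42
eef_pos: [629.9, -272.4, 86.4]
tcp_rot: [3.141, 0.0, 1.075]
force: [0.6, 0.2, 0.5]
opening: 85.4
```

```bash
python3 to.py 629 -272.6 45 1.075
```

```text
pose [ 629.93 -272.41   86.44] [3.1414e+00 1.0000e-04 1.0750e+00] F [0.64 0.18 0.48] T [-0.03  0.05  0.02] open 85.41 t 15.43
rot [ 0.0002  0.0001 -0.    ] then delta tool [-0.6  -0.73 41.44]
```

Call:
{"op": "arm_command", "data": {"delta_pos": [[-0.5,-0.6,21],[0,0,20.5],[0,0,0],[0,0,0],[0,0,0],[0,0,0],[0,0,0],[0,0,0],[0,0,0]], "angular": [[0,0,0],[0,0,0],[0,0,0],[0,0,0],[0,0,0],[0,0,0],[0,0,0],[0,0,0],[0,0,0]], "claw": [-1,-1,-1,1,1,1,1,1,1]}}

```text
time: 16.55
eef_pos: [629.1, -272.7, 45.4]
tcp_rot: [3.14, 0.0, 1.075]
force: [-1.7, 0.9, 4.9]
opening: 46.0
```

```bash
python3 to.py 558 -45 160 1.581
```

```text
pose [ 629.13 -272.71   45.38] [3.1404e+00 1.0000e-04 1.0748e+00] F [-1.74  0.9   4.86] T [ 0.17  0.11 -0.01] open 46.02 t 16.55
rot [ 1.100e-03  4.000e-04 -5.062e-01] then delta tool [ 228.42  -68.8  -114.62]
```

Call:
{"op": "arm_command", "data": {"delta_pos": [[0,0,-38],[0,0,-38],[0,0,-39],[0,0,0],[0,0,0],[45.7,-13.8,0],[45.7,-13.8,0],[45.7,-13.8,0],[45.7,-13.8,0],[45.7,-13.8,0],[0,0,30],[0,0,30],[0,0,0],[0,0,0],[0,0,0]], "angular": [[0,0,0],[0,0,0],[0,0,-0.169],[0,0,-0.169],[0,0,-0.168],[0,0,0],[0,0,0],[0,0,0],[0,0,0],[0,0,0],[0,0,0],[0,0,0],[0,0,0],[0,0,0],[0,0,0]], "claw": [1,1,1,1,1,1,1,1,1,1,1,1,1,1,1]}}

```text
time: 18.42
eef_pos: [558.1, -45.0, 100.6]
tcp_rot: [3.14, 0.0, 1.581]
force: [0.5, 0.4, -3.1]
opening: 45.4
```

```bash
python3 snap.py 3; python3 to.py 558 -45 84 1.581; python3 facey.py 3 558 -45 99;python3 facey.py 3 658 -44 65
```

```text
pose [557.9  -44.93 100.39] [3.1402e+00 4.0000e-04 1.5806e+00] F [-0.58 -0.38 -2.88] T [-0.02  0.03  0.02] open 45.12 t 18.52
rot [ 0.0014  0.0004 -0.0004] then delta tool [-0.07  0.1  16.39]
n 101 face y at centre -24.77832606985279 dy/dx 0.011840824223467394 dy/dz 0.002966850176057245 [  0.    0.  -24.8]
n 109 face y at centre -22.85053253287668 dy/dx -0.001997497616939354 dy/dz -0.01727431676241975 [ -0.   -0.  -22.9]
```

Call:
{"op": "arm_command", "data": {"delta_pos": [[0.4,0,16],[0,0,3],[0,0,3],[0,0,3],[0,0,0]], "angular": [[0,0,0],[0,0,0],[0,0,0],[0,0,0],[0,0,0]], "claw": [1,1,1,1,1]}}

```text
time: 19.15
eef_pos: [557.5, -44.4, 74.3]
tcp_rot: [-3.141, 0.0, 1.581]
force: [-0.4, -0.2, -2.5]
opening: 45.3
```

Call:
{"op": "arm_command", "data": {"delta_pos": [[0,0,3],[0,0,3],[0,0,2.8],[0,0,0]], "angular": [[0,0,0],[0,0,0],[0,0,0],[0,0,0]], "claw": [1,1,1,1]}}

```text
time: 19.65
eef_pos: [557.5, -44.3, 65.6]
tcp_rot: [-3.141, 0.0, 1.581]
force: [-0.1, 0.2, -2.8]
opening: 45.9
```

Call:
{"op": "arm_command", "data": {"delta_pos": [[0,0,0],[0,0,0],[0,0,0],[0,0,-45],[0,0,-45],[0,0,-40],[0,0,0],[0,0,0]], "angular": [[0,0,0],[0,0,0],[0,0,0],[0,0,0],[0,0,0],[0,0,0],[0,0,0],[0,0,0]], "claw": [-1,-1,-1,-1,-1,-1,-1,-1]}}

```text
time: 20.65
eef_pos: [557.2, -44.2, 195.1]
tcp_rot: [-3.141, -0.0, 1.581]
force: [0.1, -0.0, -0.6]
opening: 85.5
```

```bash
python3 snap.py 4; python3 - <<'E'
from h import *
np.set_printoptions(precision=1,suppress=True,linewidth=200)
crop(load("scene4"),150,120,420,310,2.9,"pics/s4.png")
t=load("top0");P=cloud(t);s=load("scene0");Q=cloud(s)
for n,c,C in(("t",t,P),("s",s,Q)):
    z=C[...,2];X=C[...,0];Y=C[...,1]
    reg=(X>440)&(X<760)&(Y>150)&(Y<420)
    for a,b in((25,32),(30,40),(40,47),(47,60)):
        m=reg&(z>a)&(z<b)
        print(n,a,b,m.sum(),np.percentile(X[m],[2,50,98]),np.percentile(Y[m],[2,50,98]))
    mk,k=mask(c,"black",(110,230,140,260) if n=="t" else (375,255,405,285))
    v,u=np.nonzero(mk); uv=np.c_[u,v].mean(0); uv=(uv+.5)/k-.5
    print(n,"knob px",uv,onz(c,[uv],42),C[int(uv[1]),int(uv[0])])
v,u=np.nonzero((P[...,2]>22)&(P[...,0]>440)&(P[...,0]<760)&(P[...,1]>150)&(P[...,1]<350))
zz=P[...,2]
for i in range(200,282): print(i," ".join("%3d"%max(0,min(99,zz[i,j])) for j in range(118,186)))
E
```

```text
t 25 32 311 [458.3 580.9 730.1] [193.2 305.7 358.7]
t 30 40 469 [446.  573.6 595.1] [195.1 279.1 327.9]
t 40 47 111 [443.3 502.2 609.8] [297.5 310.1 349.8]
t 47 60 302 [446.3 510.9 609.2] [300.1 314.  363. ]
t knob px [122.3 245.4] [[495.4 362.   42. ]] [496.4 358.3  55.3]
s 25 32 447 [456.5 606.  735.3] [196.9 325.9 360.2]
s 30 40 486 [448.  577.8 612.5] [196.7 276.5 339.7]
s 40 47 150 [447.1 516.1 612.8] [303.5 320.6 367.2]
s 47 60 374 [450.5 515.2 611.4] [303.3 316.9 365.8]
s knob px [388.8 266.1] [[494.7 359.6  42. ]] [504.8 362.4  51.6]
200   1   2   2   0   3   0   0   4   0   5   3   1   1   6   4   5   6   2   7   3   1   0   2   3   2   2   0   1   3   4   4   2   5   7   6   7   7   1   4   4   5   4   5   4   7   0   3   3   6   0   8   4   2   3   5   5   7   6   2   5   5   5   4   7   8   6   0   6
201   0   0   3   4   0   6   0   2   2   2   5   1   5   4   3   5   2   4   0   2   6   0   5   5   4   3   4   3   7   0   7   4   3   3   4   3   0   4   2   2   8   4   0   3   3   1   3   7   7   5   2   3   4   0   3   1   7   6   4   2   5   1   8   4   7   6   7   7

[... 21379 characters left out ...]
   6   6   4   3   2   4   2   0   0   0   1   3   0   6   3   5   0   2   7   3   0   5   0   4   3   0   3   0   5   0   1   2   2   1   0   5   0
280   0   0   0   4   1   3   0   1   1   1   0   4   5   3   1   5   0   4   6   5   5   8   3   6   2   6   4   7   8   5   6   2   5   2   3   0   3   0   5   6   1   0   0   0   2   1   0   6   2   0   2   0   3   1   3   2   0   1   1   0   0   0   1   0   3   2   3   1
281   2   0   2   1   2   1   0   1   0   4   3   4   2   0   1   0   3   4   4   6   4   1   2   0   3   0   4   3   1   0   2   0   3   0   0   0   0   0   3   0   2   0   0   2   0   0   0   0   4   0   1   4   5   0   0   2   0   1   6   1   2   0   2   3   0   0   0   1
```

View pics/s4.png

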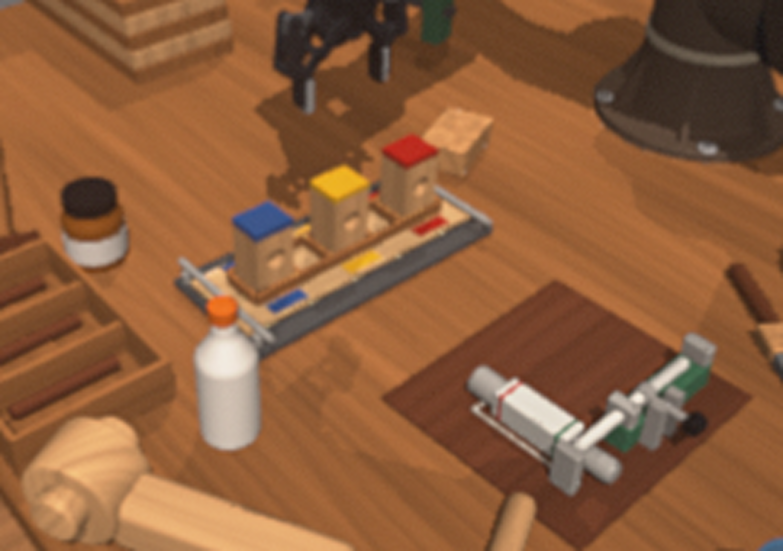

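```bash
cat > board.py <<'E'
from h import *
np.set_printoptions(precision=2,suppress=True,linewidth=200)
t=load("top0");s=load("scene0")
# board colour mask -> min area rect
def bmask(c,roi):
    im=cv2.resize(c["image"],None,fx=4,fy=4,interpolation=cv2.INTER_CUBIC)
    h=cv2.cvtColor(im,cv2.COLOR_RGB2HSV).astype(int); V=h[...,2]
    m=(V<125).astype(np.uint8); z=np.zeros_like(m);x0,y0,x1,y1=[4*q for q in roi]; z[y0:y1,x0:x1]=m[y0:y1,x0:x1]
    return z
for n,c,roi in(("top",t,(118,185,210,290)),("scene",s,(275,205,420,312))):
    z=cv2.morphologyEx(bmask(c,roi),cv2.MORPH_CLOSE,np.ones((9,9)))
    cs,_=cv2.findContours(z,cv2.RETR_EXTERNAL,cv2.CHAIN_APPROX_NONE); q=max(cs,key=cv2.contourArea)
    q=cv2.convexHull(q); q=(q.reshape(-1,2)+.5)/4-.5
    w=onz(c,q,3)[:,:2].astype(np.float32); print(n,cv2.minAreaRect(w)); 
    ap=cv2.approxPolyDP(w.reshape(-1,1,2),12,True).reshape(-1,2); print(ap)
# gauge handle & rod by depth, both cams
for n,c in(("top",t),("scene",s)):
    C=cloud(c); X,Y,Z=C[...,0],C[...,1],C[...,2]; im=c["image"].astype(int)
    white=(im.min(-1)>150)
    m=(X>565)&(X<625)&(Y>190)&(Y<300)&(Z>26)&(Z<42)&white
    p=np.c_[X[m],Y[m]]; print(n,"handle",p.mean(0),len(p),cv2.minAreaRect(p.astype(np.float32)))
    # rod: high points z 44..52 between x 545..600 & y 290..340
    for a,b in((560,585),(540,560),(445,480)):
        m=(X>a)&(X<b)&(Y>290)&(Y<345)&(Z>43)&(Z<53); print(n,"rod",a,b,m.sum(),X[m].mean(),Y[m].mean())
E
python3 board.py
```

```text
top ((541.0941772460938, 246.65936279296875), (296.0132141113281, 231.69578552246094), 3.068626642227173)
[[685.41 319.45]
 [655.88 139.39]
 [399.4  127.21]
 [389.49 351.51]
 [639.38 366.34]]
scene ((543.9938354492188, 248.31459045410156), (340.1984558105469, 234.1870574951172), 3.1977391242980957)
[[399.44 125.28]
 [371.6  284.79]
 [389.26 354.1 ]
 [644.62 370.29]
 [710.06 325.27]
 [657.43 139.07]]
top handle [579.94 252.94] 271 ((580.1629028320312, 247.19049072265625), (30.033950805664062, 104.71319580078125), 0.16903746128082275)
top rod 560 585 33 572.0972332790209 313.0955960360115
top rod 540 560 27 549.3885591134102 312.9168483251873
top rod 445 480 49 461.4137256537975 307.71138119052347
scene handle [580.89 252.98] 267 ((580.4513549804688, 246.28427124023438), (28.56159210205078, 106.91044616699219), 1.2174922227859497)
scene rod 560 585 39 573.0227670478107 316.4185898148391
scene rod 540 560 31 549.4935198191173 314.9815186662436
scene rod 445 480 45 463.33196602921356 310.20022505504943
```

```bash
python3 to.py 495.3 360.8 130 1.624
```

```text
pose [557.09 -44.28 194.48] [-3.1396e+00 -3.0000e-04  1.5807e+00] F [-0.29  0.59 -0.26] T [0.   0.03 0.02] open 85.54 t 20.75
rot [-0.002  -0.0004 -0.0433] then delta tool [407.79 -40.16  64.48]
```

Call:
{"op": "arm_command", "data": {"delta_pos": [[0,0,0],[51,-5,0],[51,-5,0],[51,-5,0],[51,-5,10],[51,-5,10],[51,-5,15],[51,-5,15],[51,-5,15],[0,0,0],[0,0,0],[0,0,0]], "angular": [[0,0,-0.043],[0,0,0],[0,0,0],[0,0,0],[0,0,0],[0,0,0],[0,0,0],[0,0,0],[0,0,0],[0,0,0],[0,0,0],[0,0,0]], "claw": [0,0,0,0,0,0,0,0,0,0,0,0]}}

```text
time: 22.25
eef_pos: [496.4, 359.9, 130.6]
tcp_rot: [-3.141, 0.0, 1.623]
force: [-0.7, -0.7, 0.2]
opening: 42.3
```

```bash
python3 to.py 495.3 360.8 25 1.624; python3 snap.py 5; python3 - <<'E'
from h import *
crop(load("scene5"),330,180,460,300,5,"pics/s5.png")
E
```

```text
pose [496.36 359.94 130.62] [-3.1414e+00  3.0000e-04  1.6225e+00] F [-0.68 -0.68  0.21] T [-0.05 -0.    0.01] open 42.35 t 22.25
rot [-0.0002  0.0003 -0.0015] then delta tool [  0.92  -1.01 105.62]
```

View pics/s5.png

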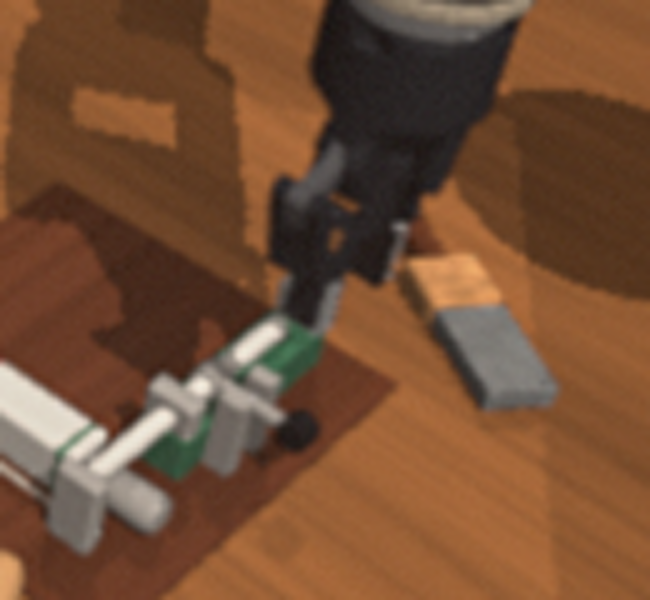

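Gripper hovers above the knob (knob at crop (296,430)). Descend and pinch.

Call:
{"op": "arm_command", "data": {"delta_pos": [[0.9,-1,45],[0,0,40],[0,0,20],[0,0,0],[0,0,0]], "angular": [[0,0,0],[0,0,0],[0,0,0],[0,0,0],[0,0,0]], "claw": [0,0,0,0,0]}}

```text
time: 22.98
eef_pos: [495.6, 361.7, 26.7]
tcp_rot: [3.14, -0.001, 1.623]
force: [-0.2, 0.4, -0.3]
opening: 42.8
```

```bash
python3 to.py 495.3 360.8 25 1.624; python3 snap.py 6; python3 - <<'E'
from h import *
crop(load("scene6"),330,180,460,300,5,"pics/s6.png")
E
```

```text
pose [495.59 361.74  26.71] [ 3.1404e+00 -5.0000e-04  1.6233e+00] F [-0.23  0.45 -0.32] T [-0.05  0.05  0.04] open 42.85 t 22.98
rot [ 0.0012 -0.0005 -0.0007] then delta tool [-0.92 -0.34  1.71]
```

View pics/s6.png

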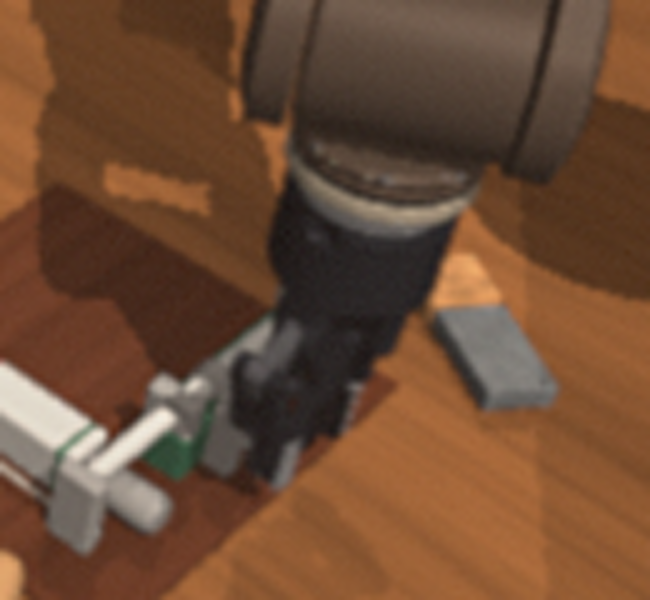

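Close on knob lightly.

Call:
{"op": "arm_command", "data": {"delta_pos": [[-0.8,-0.3,1],[0,0,0],[0,0,0],[0,0,0],[0,0,0],[0,0,0]], "angular": [[0,0,0],[0,0,0],[0,0,0],[0,0,0],[0,0,0],[0,0,0]], "claw": [0,1,1,1,1,1], "newtons": 25}}

```text
time: 23.82
eef_pos: [494.8, 361.0, 24.7]
tcp_rot: [3.141, 0.0, 1.624]
force: [-1.0, 0.1, 2.9]
opening: 15.4
```

```bash
python3 to.py 495.3 360.8 25 1.624
```

```text
pose [494.77 361.02  24.74] [3.1414 0.     1.6239] F [-0.97  0.15  2.92] T [-0.12 -0.    0.01] open 15.39 t 23.82
rot [ 0.0002  0.     -0.0001] then delta tool [-0.25  0.51 -0.26]
```

Call:
{"op": "arm_command", "data": {"delta_pos": [[-1,0,-9.9],[-3,0,-9.5],[-4.8,0,-8.8],[0,0,0]], "angular": [[0,0,0],[0,0,0],[0,0,0],[0,0,0]], "claw": [1,1,1,1]}}

```text
time: 24.32
eef_pos: [495.3, 351.7, 53.7]
tcp_rot: [3.141, 0.0, 1.623]
force: [-0.0, -2.4, -0.5]
opening: 15.6
```

Call:
{"op": "arm_command", "data": {"delta_pos": [[-6.4,0,-7.6],[-7.8,0,-6.2],[-8.9,0,-4.5],[-9.6,0,-2.7],[-4,0,-0.5],[0,0,0]], "angular": [[0,0,0],[0,0,0],[0,0,0],[0,0,0],[0,0,0],[0,0,0]], "claw": [1,1,1,1,1,1]}}

```text
time: 25.08
eef_pos: [497.8, 315.5, 75.4]
tcp_rot: [3.14, -0.001, 1.623]
force: [-0.1, 2.6, 7.2]
opening: 15.4
```

```bash
python3 to.py 495.3 360.8 25 1.624; python3 snap.py 7; python3 - <<'E'
from h import *
crop(load("scene7"),330,180,460,300,5,"pics/s7.png")
E
```

```text
pose [497.76 315.47  75.44] [ 3.1397e+00 -7.0000e-04  1.6233e+00] F [-0.12  2.55  7.2 ] T [ 0.59  0.19 -0.  ] open 15.35 t 25.07
rot [ 0.0019 -0.0007 -0.0007] then delta tool [ 4.540e+01 -5.000e-02  5.044e+01]
```

View pics/s7.png

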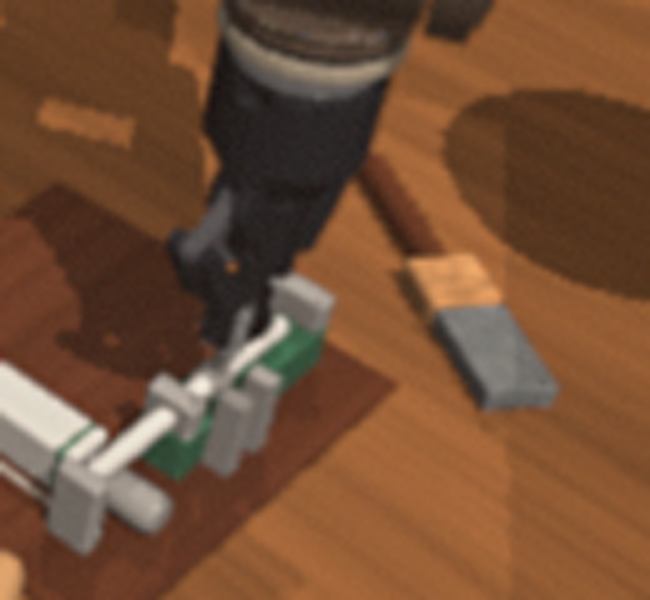

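Call:
{"op": "arm_command", "data": {"delta_pos": [[0,-10,-0.5],[0,-10,0],[0,-10,0],[0,-10,0],[0,-10,0],[0,-8,0],[0,-3,0],[0,0,0]], "angular": [[0,0,0],[0,0,0],[0,0,0],[0,0,0],[0,0,0],[0,0,0],[0,0,0],[0,0,0]], "claw": [1,1,1,1,1,1,1,1]}}

```text
time: 26.18
eef_pos: [436.4, 312.4, 75.3]
tcp_rot: [3.14, -0.0, 1.624]
force: [3.1, 1.2, 4.9]
opening: 15.6
```

```bash
python3 to.py 495.3 360.8 25 1.624; python3 snap.py 8; python3 - <<'E'
from h import *
crop(load("scene8"),300,180,460,300,5,"pics/s8.png")
E
```

```text
pose [436.39 312.37  75.32] [ 3.1399e+00 -3.0000e-04  1.6241e+00] F [3.14 1.2  4.88] T [ 0.35 -0.46 -0.03] open 15.59 t 26.18
rot [ 0.0017 -0.0003  0.0001] then delta tool [45.22 61.4  50.32]
```

View pics/s8.png

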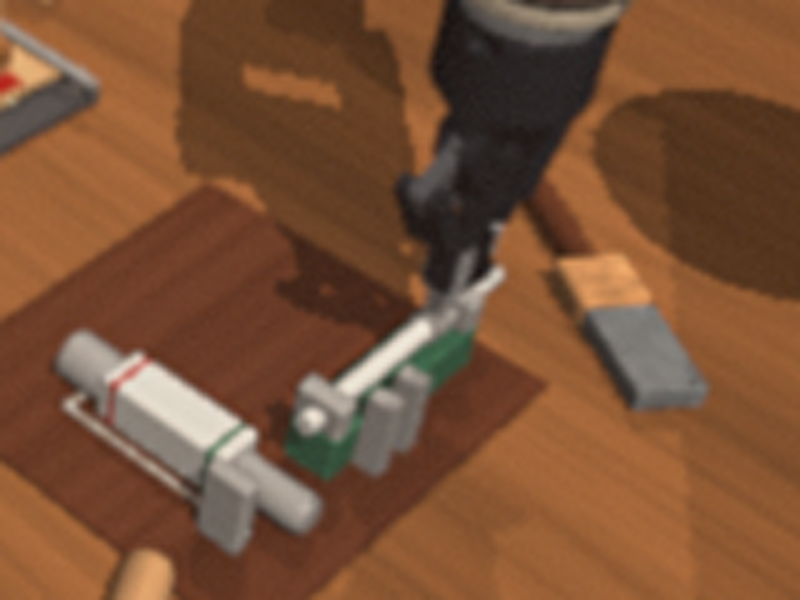

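Call:
{"op": "arm_command", "data": {"delta_pos": [[0,0,0],[0,0,0],[0,0,0],[0,0,-40],[0,0,-40],[0,0,0],[0,0,0]], "angular": [[0,0,0],[0,0,0],[0,0,0],[0,0,0],[0,0,0],[0,0,0],[0,0,0]], "claw": [0,0,0,0,0,0,0]}}

```text
time: 27.15
eef_pos: [435.8, 312.1, 154.3]
tcp_rot: [-3.141, 0.0, 1.624]
force: [-0.6, 1.0, -1.1]
opening: 43.4
```

```bash
python3 snap.py 9; cat > gauge.py <<'E'
from h import *
import sys
np.set_printoptions(precision=2,suppress=True,linewidth=200)
# gauge axis: points of the gauge by height z 12..40 & light colour in the region; handle faces from red/green bands
tag=sys.argv[1]
for n in("top","scene"):
    c=load(n+tag); C=cloud(c); X,Y,Z=C[...,0],C[...,1],C[...,2]
    im=c["image"].astype(int); hsv=cv2.cvtColor(c["image"],cv2.COLOR_RGB2HSV).astype(int)
    reg=(X>550)&(X<606)&(Y>160)&(Y<345)
    light=(hsv[...,1]<60)&(hsv[...,2]>60)
    m=reg&light&(Z>13)&(Z<42)
    p=np.c_[X[m],Y[m]]
    w=reg&(hsv[...,1]<40)&(hsv[...,2]>190)&(Z>29)&(Z<38)
    h=np.c_[X[w],Y[w]]
    if len(h)<20: print(n,"few",len(h)); continue
    b=np.polyfit(h[:,1],h[:,0],1)
    print(n,"handle mean",h.mean(0),len(h),"x=ay+b slope",b[0],"y ext",np.percentile(h[:,1],[1,99]),"gauge y ext",np.percentile(p[:,1],[0.5,99.5]),len(p), "rect",cv2.minAreaRect(h.astype(np.float32)))
    # bands
    rb=reg&((hsv[...,0]<8)|(hsv[...,0]>172))&(hsv[...,1]>110)&(hsv[...,2]>110)&(Z>25)
    gb=reg&(hsv[...,0]>50)&(hsv[...,0]<95)&(hsv[...,1]>60)&(Z>25)
    for k,mm in(("red",rb),("green",gb)):
        if mm.sum(): 
            v,u=np.nonzero(mm); print("  ",k,mm.sum(),np.median(X[mm]),np.median(Y[mm]),onz(c,[(u.mean(),v.mean())],33)[0])
E
python3 gauge.py 9; python3 - <<'E'
from h import *
crop(load("top9"),110,180,210,290,5,"pics/t9.png")
E
```

```text
top handle mean [578.66 261.47] 209 x=ay+b slope -0.060127737481887954 y ext [219.29 298.97] gauge y ext [190.59 338.07] 426 rect ((578.2925415039062, 259.8721618652344), (83.094482421875, 27.743825912475586), 89.22557830810547)
scene handle mean [579.48 262.59] 199 x=ay+b slope -0.07208328581442598 y ext [222.36 299.09] gauge y ext [191.98 343.38] 597 rect ((579.502685546875, 259.5072021484375), (29.30438232421875, 79.9801025390625), 4.909206867218018)
   red 2 587.4845040412362 228.7820191174122 [587.46 228.75  33.  ]
```

View pics/t9.png

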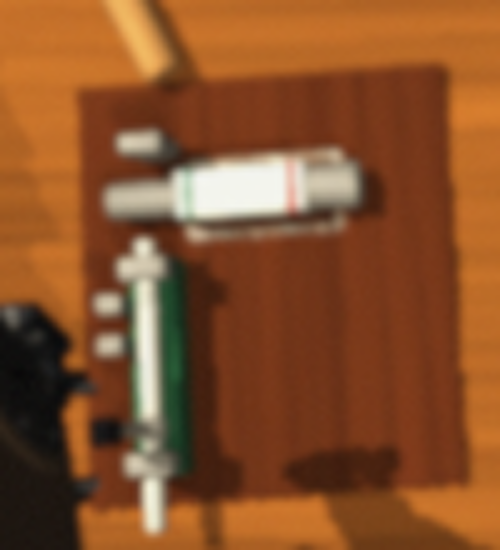

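```bash
python3 - <<'E'
from h import *
np.set_printoptions(precision=1,suppress=True)
t=load("top9")
px=[(162.9,218.3)]+[(110+a/5-.4,180+b/5-.4) for a,b in((190,237),(345,222),(343,150))]
print(onz(t,px,3))
s=load("scene9")
crop(s,290,220,420,310,6,"pics/s9.png")
E
python3 to.py 579 260 100 1.63
```

```text
[[578.6 250.6   3. ]
 [552.3 297.7   3. ]
 [560.4 201.7   3. ]
 [605.1 203.4   3. ]]
pose [435.73 312.02 153.74] [-3.1398e+00  1.0000e-03  1.6238e+00] F [ 0.03  0.73 -0.2 ] T [-0.02 -0.03  0.04] open 42.59 t 27.25
rot [-0.0018  0.001  -0.0062] then delta tool [-60.41 139.95  53.74]
```

View pics/s9.png

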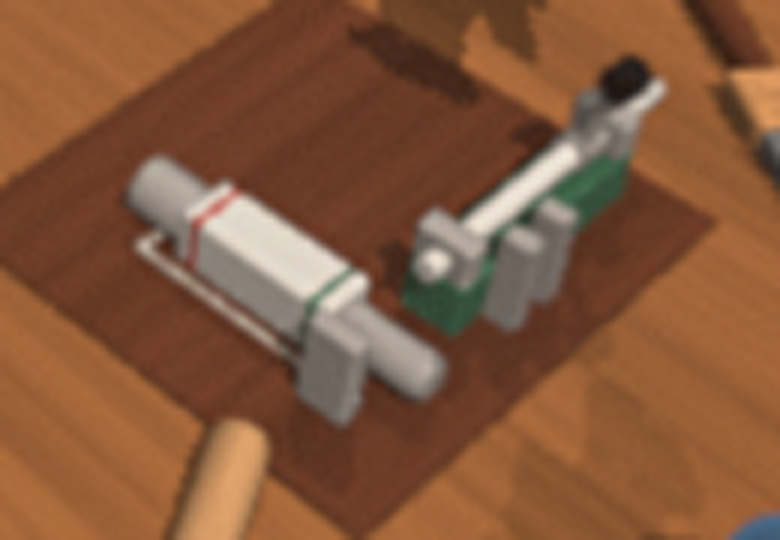

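Call:
{"op": "arm_command", "data": {"delta_pos": [[0,0,0],[-12,28,0],[-12,28,0],[-12,28,0],[-12,28,0],[-12.4,28,0],[0,0,45],[0,0,45],[0,0,0],[0,0,0]], "angular": [[0,0,-0.006],[0,0,0],[0,0,0],[0,0,0],[0,0,0],[0,0,0],[0,0,0],[0,0,0],[0,0,0],[0,0,0]], "claw": [-0.5,-0.5,-0.5,-0.5,-0.5,-0.5,-0.5,-0.5,-0.5,-0.5], "newtons": 60}}

```text
time: 28.5
eef_pos: [580.1, 260.5, 66.0]
tcp_rot: [3.141, -0.0, 1.63]
force: [-0.1, 0.4, -0.1]
opening: 63.9
```

```bash
python3 to.py 579 260 8 1.63
```

```text
pose [580.09 260.51  65.97] [ 3.1406e+00 -1.0000e-04  1.6300e+00] F [-0.15  0.4  -0.07] T [0.04 0.03 0.  ] open 63.9 t 28.5
rot [ 0.001  -0.0001  0.    ] then delta tool [-0.45 -1.12 57.97]
```

Call:
{"op": "arm_command", "data": {"delta_pos": [[-0.4,-1,30],[0,0,28],[0,0,0],[0,0,0],[0,0,0],[0,0,0],[0,0,0],[0,0,0]], "angular": [[0,0,0],[0,0,0],[0,0,0],[0,0,0],[0,0,0],[0,0,0],[0,0,0],[0,0,0]], "claw": [-0.5,-0.5,-0.5,1,1,1,1,1]}}

```text
time: 29.5
eef_pos: [579.4, 260.1, 8.9]
tcp_rot: [3.139, -0.001, 1.63]
force: [-0.8, -0.6, 8.9]
opening: 29.1
```

```bash
python3 to.py 579 260 8 1.63;python3 snap.py 10; python3 gauge.py 10
```

```text
pose [579.39 260.13   8.86] [ 3.1389e+00 -6.0000e-04  1.6298e+00] F [-0.82 -0.55  8.85] T [-0.05  0.25  0.08] open 29.09 t 29.5
rot [ 0.0027 -0.0006 -0.0002] then delta tool [-0.11 -0.39  0.86]
top few 0
scene handle mean [579.09 280.23] 70 x=ay+b slope 0.05802016986508528 y ext [261.51 299.29] gauge y ext [191.47 343.71] 432 rect ((579.7303466796875, 280.033935546875), (26.11125946044922, 39.54206848144531), 3.2083277702331543)
```

Call:
{"op": "arm_command", "data": {"delta_pos": [[0,0,-3],[0,0,-40],[0,0,-40],[0,0,-42],[0,0,0],[0,0,0]], "angular": [[0,0,0],[0,0,0],[0,0,0],[0,0,0.048],[0,0,0],[0,0,0]], "claw": [1,1,1,1,1,1]}}

```text
time: 30.35
eef_pos: [578.1, 259.6, 131.3]
tcp_rot: [-3.141, 0.0, 1.582]
force: [0.5, 0.3, -4.0]
opening: 28.5
```

```bash
python3 to.py 458 -165 134 1.582;python3 snap.py 11; python3 - <<'E'
from h import *
crop(load("scene11"),270,150,430,270,5,"pics/s11.png")
E
```

```text
pose [578.05 259.63 131.26] [-3.1407e+00  4.0000e-04  1.5823e+00] F [ 0.48  0.28 -4.04] T [-0.05 -0.01  0.03] open 28.54 t 30.35
rot [-0.0009  0.0004  0.0003] then delta tool [-423.26 -124.8    -2.74]
```

View pics/s11.png

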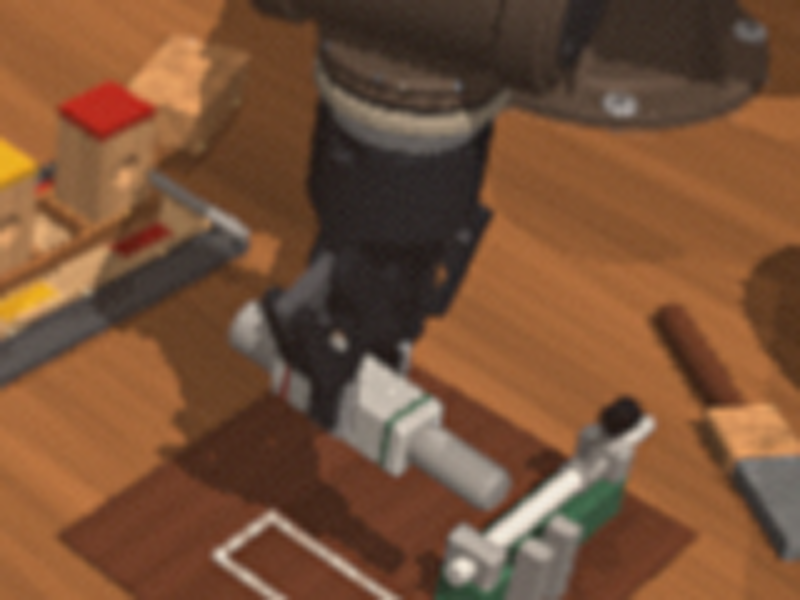

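```bash
cat > held.py <<'E'
from h import *
import sys
np.set_printoptions(precision=2,suppress=True,linewidth=200)
# go plug of the held gauge in the scene image: args tag, tcp x y z ; gauge along world +y
c=load("scene"+sys.argv[1]); x,y,z=map(float,sys.argv[2:5])
C=cloud(c).reshape(-1,3); hsv=cv2.cvtColor(c["image"],cv2.COLOR_RGB2HSV).reshape(-1,3).astype(int)
L=C-np.array([x,y,z])
light=(hsv[:,1]<60)&(hsv[:,2]>60)
go=light&(abs(L[:,0])<20)&(L[:,1]>46)&(L[:,1]<95)&(L[:,2]>-12)&(L[:,2]<32)
g=L[go]; print("go pts",len(g),"y max",np.percentile(g[:,1],98))
for a,b in((46,56),(56,66),(66,76)):
    k=(g[:,1]>a)&(g[:,1]<b); 
    if k.sum()>5: print(a,"top z",np.percentile(g[k,2],95),"max x",np.percentile(g[k,0],95))
w=light&(hsv[:,2]>150)&(abs(L[:,0])<22)&(L[:,1]>12)&(L[:,1]<39)
h=L[w]; top=h[(h[:,2]>19)&(h[:,2]<29)]
if len(top)>5:
    A=np.c_[top[:,1],np.ones(len(top))]; print("handle top z fit",np.linalg.lstsq(A,top[:,2],rcond=None)[0],len(top),np.median(top[:,2]), "x mid",(np.percentile(top[:,0],3)+np.percentile(top[:,0],97))/2)
# cylinder fit on go plug: r=11 unknown axis (x0+a*y, z0+b*y)
from scipy.optimize import least_squares
g=g[g[:,1]<79]
f=lambda p:(np.hypot(g[:,0]-p[0]-p[1]*(g[:,1]-60),g[:,2]-p[2]-p[3]*(g[:,1]-60))-11)
r=least_squares(f,[0,0,9,0],loss="soft_l1"); print("axis x,dx/dy,z,dz/dy at y=60:",r.x,"rms",np.sqrt(np.mean(r.fun**2)))
E
python3 held.py 11 578.05 259.63 131.26
```

```text
go pts 155 y max 83.88723321131513
46 top z 21.200300581969348 max x 11.016638298634007
56 top z 21.592114490809024 max x 10.964607157556202
66 top z 21.780709397858836 max x 10.821256114721587
handle top z fit [-0.03 25.83] 91 25.371205296521794 x mid 1.9745825634035041
axis x,dx/dy,z,dz/dy at y=60: [-0.38 -0.02 10.17  0.02] rms 1.0933225355082081
```

Call:
{"op": "arm_command", "data": {"delta_pos": [[-47,-13.7,-1],[-47,-13.7,-1],[-47,-13.7,0],[-47,-13.7,0],[-47,-13.7,0],[-47,-13.7,0],[-47,-13.7,0],[-47,-13.7,0],[-47,-13.7,0],[0,0,0],[0,0,35],[0,0,30],[0,0,0],[0,0,0]], "angular": [[0,0,0],[0,0,0],[0,0,0],[0,0,0],[0,0,0],[0,0,0],[0,0,0],[0,0,0],[0,0,0],[0,0,0],[0,0,0],[0,0,0],[0,0,0],[0,0,0]], "claw": [1,1,1,1,1,1,1,1,1,1,1,1,1,1]}}

```text
time: 32.2
eef_pos: [460.2, -164.2, 69.3]
tcp_rot: [-3.141, 0.0, 1.582]
force: [-0.1, 0.4, -2.5]
opening: 28.7
```

```bash
python3 to.py 459.1 -165 55.9 1.582;python3 snap.py 12; python3 - <<'E'
from h import *
crop(load("scene12"),180,110,320,230,5,"pics/s12.png")
crop(load("top12"),225,160,395,290,4,"pics/t12.png")
E
python3 facey.py 12 458 -46 65
```

```text
pose [ 460.2  -164.18   69.3 ] [-3.1414  0.      1.5825] F [-0.05  0.41 -2.48] T [ 0.03 -0.02  0.01] open 28.75 t 32.2
rot [-0.0002  0.      0.0005] then delta tool [-0.81 -1.11 13.4 ]
n 84 face y at centre -25.386508048742403 dy/dx 0.015934432180723414 dy/dz 0.003057633230396206 [  0.    0.  -25.4]
```

View pics/s12.png

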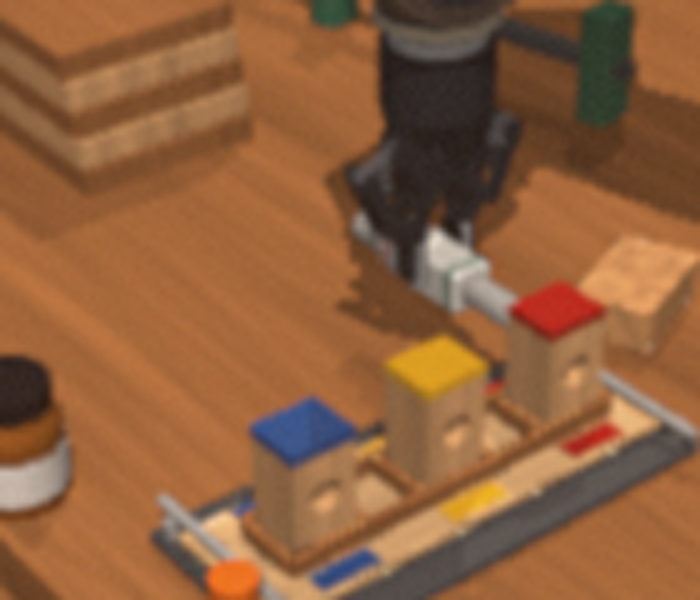

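View pics/t12.png

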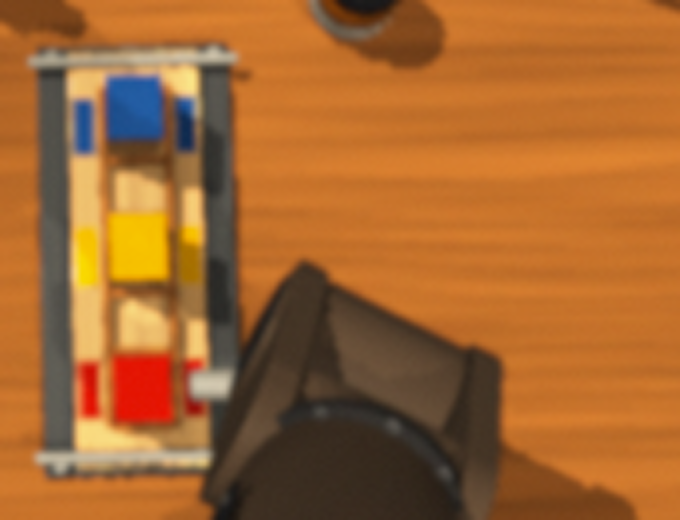

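```bash
python3 - <<'E'
from m2 import *
t=load("top12")
for col in("red","yellow","blue"): tops(t,col,104,amin=100)
# plug silhouette: light gray pixels
k=6;im=cv2.resize(t["image"],None,fx=k,fy=k,interpolation=cv2.INTER_CUBIC);h=cv2.cvtColor(im,cv2.COLOR_RGB2HSV).astype(int)
m=((h[...,1]<70)&(h[...,2]>110)); 
for u in (274,276,278,280):
    v=np.nonzero(m[245*k:268*k,u*k])[0]/k+245; print(u,v.min(),v.max(),onz(t,[(u,v.min()),(u,v.max())],78.4)[:,:2].ravel())
E
```

```text
red [260.3 256.9] [460.  -45.7 105.4] [array([457.6, -46.6]), array([457.7, -46.6]), np.float64(37.3), np.float64(43.53), np.float64(89.86)]
yellow [259.  220.9] [560.4 -44.6 104.3] [array([558.2, -44.2]), array([558.4, -44.4]), np.float64(43.68), np.float64(37.3), np.float64(0.32)]
blue [258.1 186.8] [657.3 -43.2 105.7] [array([656. , -44.1]), array([655.9, -43.8]), np.float64(36.53), np.float64(41.94), np.float64(89.23)]
274 253.66666666666666 259.1666666666667 [465.8 -86.4 450.3 -86.1]
276 253.33333333333334 259.1666666666667 [466.7 -92.1 450.2 -91.8]
278 251.83333333333334 260.0 [470.9 -97.9 447.7 -97.4]
280 251.83333333333334 259.6666666666667 [ 470.8 -103.6  448.6 -103.1]
```

Call:
{"op": "arm_command", "data": {"delta_pos": [[-0.8,-1.2,13.3],[0,0,0],[6,0,0],[6,0,0],[3,0,0],[0,0,0]], "angular": [[0,0,0],[0,0,0],[0,0,0],[0,0,0],[0,0,0],[0,0,0]], "claw": [1,1,1,1,1,1]}}

```text
time: 33.05
eef_pos: [458.6, -150.0, 55.7]
tcp_rot: [3.141, 0.0, 1.582]
force: [0.1, -1.0, -3.3]
opening: 28.7
```

```bash
python3 to.py 459.1 -165 55.9 1.582
```

```text
pose [ 458.62 -150.03   55.7 ] [3.1415e+00 2.0000e-04 1.5823e+00] F [ 0.13 -1.02 -3.33] T [-0.06  0.    0.02] open 28.7 t 33.05
rot [0.0001 0.0002 0.0003] then delta tool [-14.98   0.32  -0.2 ]
```

Tip at the face now. Advance in small steps.

Call:
{"op": "arm_command", "data": {"delta_pos": [[2,0,0],[2,0,0],[2,0,0],[0,0,0]], "angular": [[0,0,0],[0,0,0],[0,0,0],[0,0,0]], "claw": [1,1,1,1]}}

```text
time: 33.55
eef_pos: [458.5, -144.2, 55.6]
tcp_rot: [-3.142, 0.0, 1.582]
force: [-0.3, -0.4, -1.5]
opening: 29.0
```

```bash
python3 to.py 459.1 -165 55.9 1.582
```

```text
pose [ 458.47 -144.2    55.59] [-3.1416e+00  1.0000e-04  1.5819e+00] F [-0.26 -0.44 -1.52] T [-0.02 -0.04 -0.  ] open 29.0 t 33.55
rot [-0.      0.0001 -0.0001] then delta tool [-20.81   0.4   -0.31]
```

Call:
{"op": "arm_command", "data": {"delta_pos": [[3,0,0],[3,0,0],[3,0,0],[0,0,0]], "angular": [[0,0,0],[0,0,0],[0,0,0],[0,0,0]], "claw": [1,1,1,1]}}

```text
time: 34.05
eef_pos: [458.4, -135.1, 55.6]
tcp_rot: [-3.142, 0.0, 1.582]
force: [-0.2, -0.2, -2.4]
opening: 28.9
```

```bash
python3 to.py 459.1 -165 55.9 1.582
```

```text
pose [ 458.4  -135.08   55.6 ] [-3.1416  0.      1.5821] F [-0.21 -0.17 -2.37] T [ 0.02 -0.02  0.03] open 28.94 t 34.05
rot [-0.      0.      0.0001] then delta tool [-29.92   0.36  -0.3 ]
```

Call:
{"op": "arm_command", "data": {"delta_pos": [[4,0,0],[4,0,0],[4,0,0],[4,0,0],[4,0,0],[0,0,0]], "angular": [[0,0,0],[0,0,0],[0,0,0],[0,0,0],[0,0,0],[0,0,0]], "claw": [1,1,1,1,1,1]}}

```text
time: 34.8
eef_pos: [458.2, -115.0, 55.6]
tcp_rot: [3.142, 0.0, 1.582]
force: [0.3, 0.2, -1.7]
opening: 28.8
```

```bash
python3 to.py 459.1 -165 55.9 1.582; python3 snap.py 13; python3 facey.py 13 458 -46 65;python3 - <<'E'
from h import *
crop(load("scene13"),180,110,320,230,5,"pics/s13.png")
E
```

```text
pose [ 458.18 -115.04   55.61] [3.1416e+00 1.0000e-04 1.5822e+00] F [ 0.31  0.16 -1.7 ] T [ 0.02 -0.01  0.01] open 28.78 t 34.8
rot [0.     0.0001 0.0002] then delta tool [-49.97   0.36  -0.29]
n 84 face y at centre -25.761756391502818 dy/dx 0.0621094464854044 dy/dz -0.013475523255054078 [  0.1  -0.  -25.8]
```

View pics/s13.png

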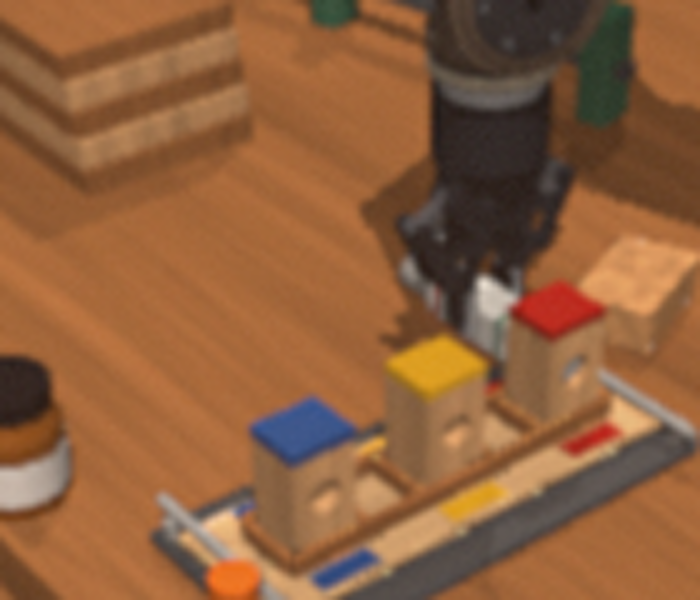

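Call:
{"op": "arm_command", "data": {"delta_pos": [[3,0,0],[3,0,0],[2,0,0],[0,0,0]], "angular": [[0,0,0],[0,0,0],[0,0,0],[0,0,0]], "claw": [1,1,1,1]}}

```text
time: 35.4
eef_pos: [458.1, -107.2, 55.6]
tcp_rot: [-3.142, 0.0, 1.582]
force: [-0.0, 0.2, -2.4]
opening: 28.8
```

```bash
python3 to.py 459.1 -165 55.9 1.582
```

```text
pose [ 458.07 -107.17   55.59] [-3.1415e+00  1.0000e-04  1.5820e+00] F [-0.01  0.2  -2.44] T [-0.01  0.04 -0.01] open 28.76 t 35.4
rot [-0.      0.0001  0.    ] then delta tool [-57.84   0.39  -0.31]
```

Call:
{"op": "arm_command", "data": {"delta_pos": [[1.5,0,0],[1.5,0,0],[1,0,0],[0,0,0],[0,0,0]], "angular": [[0,0,0],[0,0,0],[0,0,0],[0,0,0],[0,0,0]], "claw": [1,1,1,1,1]}}

```text
time: 36.02
eef_pos: [458.0, -103.4, 55.6]
tcp_rot: [3.142, 0.0, 1.582]
force: [-0.4, -1.9, -1.4]
opening: 28.9
```

```bash
python3 to.py 459.1 -165 55.9 1.582; python3 snap.py 14; python3 facey.py 14 458 -46 65;
```

```text
pose [ 458.03 -103.4    55.6 ] [3.1416e+00 1.0000e-04 1.5818e+00] F [-0.43 -1.9  -1.43] T [-0.25  0.11  0.01] open 28.86 t 36.02
rot [ 0.      0.0001 -0.0002] then delta tool [-61.6    0.38  -0.3 ]
n 84 face y at centre -22.80158491508938 dy/dx -0.0014327059122313396 dy/dz -0.00590563046399728 [ -0.   -0.  -22.8]
```

Call:
{"op": "arm_command", "data": {"delta_pos": [[1,0,0],[0,0,0],[0,0,0]], "angular": [[0,0,0],[0,0,0],[0,0,0]], "claw": [1,1,1]}}

```text
time: 36.5
eef_pos: [458.0, -102.3, 55.6]
tcp_rot: [3.142, 0.0, 1.582]
force: [-1.2, -2.7, -1.1]
opening: 28.9
```

```bash
python3 to.py 459.1 -165 55.9 1.582
```

```text
pose [ 458.03 -102.34   55.6 ] [3.1416e+00 1.0000e-04 1.5819e+00] F [-1.2  -2.74 -1.11] T [-0.48  0.2   0.01] open 28.93 t 36.5
rot [ 0.      0.0001 -0.0001] then delta tool [-62.67   0.37  -0.3 ]
```

Call:
{"op": "arm_command", "data": {"delta_pos": [[-8,0,0],[-14,0,0],[-20,0,0],[-24,0,0],[-4,0,0],[0,0,-39],[0,0,-39],[0,0,0],[48,0,0],[48,0,0],[48,0,0],[48,0,0],[48,0,0],[0,0,0],[0,0,39],[0,0,39],[0,0,0],[0,0,0]], "angular": [[0,0,0],[0,0,0],[0,0,0],[0,0,0],[0,0,0],[0,0,0],[0,0,0],[0,0,0],[0,0,0],[0,0,0],[0,0,0],[0,0,0],[0,0,0],[0,0,0],[0,0,0],[0,0,0],[0,0,0],[0,0,0]], "claw": [1,1,1,1,1,1,1,1,1,1,1,1,1,1,1,1,1,1]}}

```text
time: 38.75
eef_pos: [456.4, 67.3, 56.1]
tcp_rot: [-3.141, 0.0, 1.581]
force: [0.0, 0.5, -2.2]
opening: 29.1
```

```bash
python3 to.py 456.4 65 55.6 1.582; python3 snap.py 15; python3 facey.py 15 458 -46 65;python3 - <<'E'
from m2 import *
t=load("top15")
for col in("red","yellow","blue"): tops(t,col,104,amin=60)
crop(load("scene15"),180,110,320,230,5,"pics/s15.png")
crop(t,200,160,300,290,5,"pics/t15.png")
E
```

```text
pose [456.35  67.29  56.12] [-3.1415e+00  1.0000e-04  1.5813e+00] F [ 0.04  0.47 -2.21] T [-0.02 -0.   -0.01] open 29.11 t 38.75
rot [-0.0001  0.0001 -0.0007] then delta tool [-2.29  0.02  0.52]
n 82 face y at centre -25.00914731053586 dy/dx 0.034732694355270745 dy/dz 0.013796432033776451 [  0.   0. -25.]
red [260.  256.8] [460.1 -42.9 105.4] [array([457.7, -45.5]), array([457.6, -45.9]), np.float64(38.99), np.float64(43.81), np.float64(88.96)]
yellow [246.4 223.8] [559.   -6.6  22.1] [array([550.9,  -8.7]), array([550.8,  -8.9]), np.float64(40.08), np.float64(14.11), np.float64(0.36)]
yellow [259.1 221.1] [557.5 -44.5 105.5] [array([557.8, -44.7]), array([557.7, -44.5]), np.float64(48.12), np.float64(40.72), np.float64(1.6)]
blue [258.1 186.8] [657.8 -43.2 105.2] [array([656., -44.]), array([656. , -43.7]), np.float64(36.14), np.float64(41.93), np.float64(89.23)]
```

View pics/s15.png

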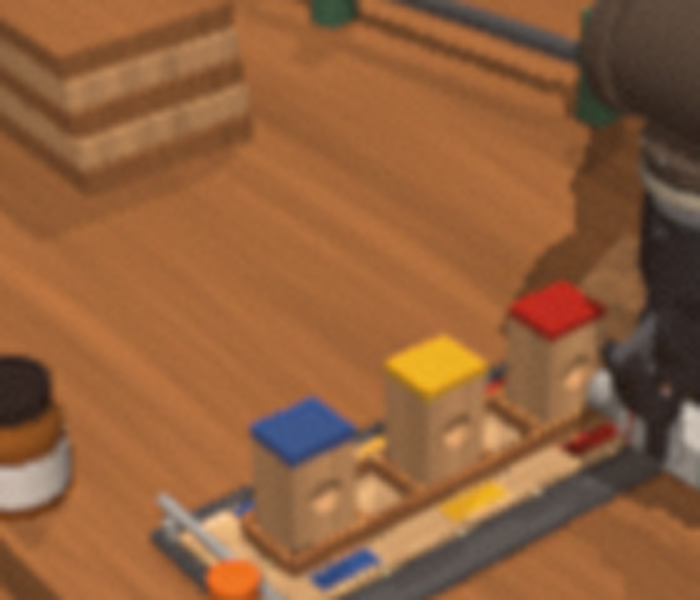

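View pics/t15.png

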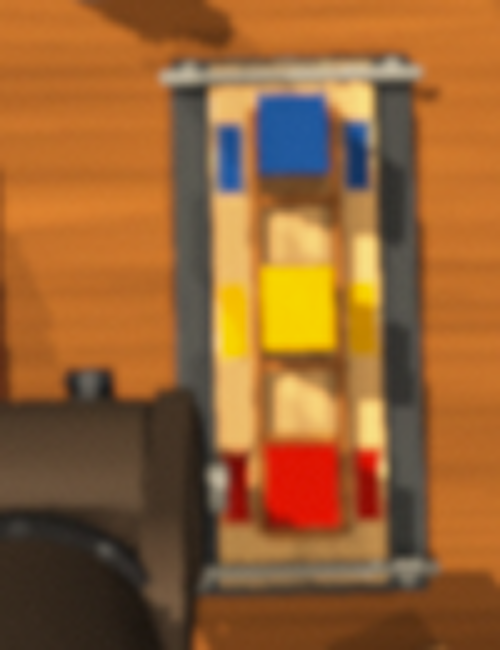

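Call:
{"op": "arm_command", "data": {"delta_pos": [[-8,0,0.4],[-8,0,0],[-2,0,0],[-2,0,0],[0,0,0]], "angular": [[0,0,0],[0,0,0],[0,0,0],[0,0,0],[0,0,0]], "claw": [1,1,1,1,1]}}

```text
time: 39.48
eef_pos: [456.4, 47.6, 55.2]
tcp_rot: [-3.142, 0.0, 1.582]
force: [-0.1, 0.8, -1.4]
opening: 29.0
```

Call:
{"op": "arm_command", "data": {"delta_pos": [[-1,0,0],[-1,0,0],[-1,0,0],[0,0,0]], "angular": [[0,0,0],[0,0,0],[0,0,0],[0,0,0]], "claw": [1,1,1,1]}}

```text
time: 39.98
eef_pos: [456.4, 44.6, 55.2]
tcp_rot: [3.142, 0.0, 1.582]
force: [-0.4, 0.3, -3.3]
opening: 28.7
```

Call:
{"op": "arm_command", "data": {"delta_pos": [[-1,0,0],[-1,0,0],[0,0,0]], "angular": [[0,0,0],[0,0,0],[0,0,0]], "claw": [1,1,1]}}

```text
time: 40.35
eef_pos: [456.4, 42.7, 55.2]
tcp_rot: [-3.142, 0.0, 1.582]
force: [-0.1, 2.1, -1.1]
opening: 29.1
```

```bash
python3 to.py 456.4 40 55.6 1.582; python3 snap.py 16; python3 facey.py 16 458 -46 65;
```

```text
pose [456.42  42.68  55.18] [-3.1416  0.      1.5818] F [-0.06  2.15 -1.1 ] T [ 0.35 -0.05  0.  ] open 29.06 t 40.35
rot [-0.      0.     -0.0002] then delta tool [-2.68 -0.05 -0.42]
n 41 face y at centre -26.21302044831204 dy/dx -0.01727504614277311 dy/dz 0.03615012659639838 [ -0.    0.  -26.2]
```

Call:
{"op": "arm_command", "data": {"delta_pos": [[-1,0,0],[-1,0,0],[0,0,0],[0,0,0],[0,0,0],[0,0,0]], "angular": [[0,0,0],[0,0,0],[0,0,0],[0,0,0],[0,0,0],[0,0,0]], "claw": [1,1,1,1,1,1]}}

```text
time: 41.2
eef_pos: [456.5, 40.7, 55.2]
tcp_rot: [3.142, 0.0, 1.582]
force: [-0.3, 2.0, -0.6]
opening: 28.8
```

```bash
python3 to.py 456.4 40 55.6 1.582; python3 snap.py 17; python3 facey.py 17 458 -48 65;python3 - <<'E'
from m2 import *
t=load("top17")
tops(t,"red",104,amin=60)
crop(load("scene17"),220,130,340,230,6,"pics/s17.png")
E
```

```text
pose [456.46  40.68  55.18] [3.1416e+00 1.0000e-04 1.5818e+00] F [-0.26  2.02 -0.61] T [ 0.36 -0.02 -0.01] open 28.79 t 41.2
rot [ 0.      0.0001 -0.0002] then delta tool [-0.68 -0.07 -0.42]
n 38 face y at centre -28.398900832729026 dy/dx 0.038355123205763855 dy/dz -0.019494162530707904 [  0.   -0.  -28.4]
red [261.  256.5] [460.  -48.5 105. ] [array([458.1, -47.8]), array([458.5, -48.8]), np.float64(42.58), np.float64(41.3), np.float64(0.1)]
```

View pics/s17.png

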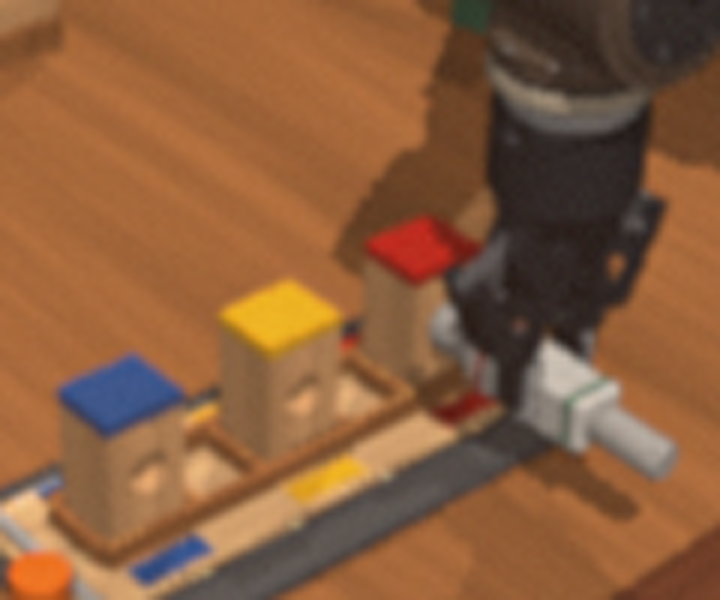

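Call:
{"op": "arm_command", "data": {"delta_pos": [[-1,0,0],[-1,0,0],[0,0,0],[0,0,0],[0,0,0]], "angular": [[0,0,0],[0,0,0],[0,0,0],[0,0,0],[0,0,0]], "claw": [1,1,1,1,1]}}

```text
time: 41.92
eef_pos: [456.5, 38.7, 55.2]
tcp_rot: [3.142, 0.0, 1.582]
force: [-0.4, 2.0, -0.7]
opening: 28.6
```

```bash
python3 to.py 456.4 40 55.6 1.582; python3 snap.py 18; python3 facey.py 18 458 -50 65
```

```text
pose [456.48  38.66  55.17] [3.1416e+00 1.0000e-04 1.5818e+00] F [-0.35  2.05 -0.74] T [ 0.32 -0.03  0.03] open 28.59 t 41.92
rot [ 0.      0.0001 -0.0002] then delta tool [ 1.34 -0.07 -0.43]
n 49 face y at centre -30.633082070957922 dy/dx -0.004626313276754879 dy/dz -0.009007025257783852 [ -0.   -0.  -30.6]
```

Call:
{"op": "arm_command", "data": {"delta_pos": [[-1,0,0],[-1,0,0],[0,0,0],[0,0,0],[0,0,0]], "angular": [[0,0,0],[0,0,0],[0,0,0],[0,0,0],[0,0,0]], "claw": [1,1,1,1,1]}}

```text
time: 42.65
eef_pos: [456.5, 36.7, 55.2]
tcp_rot: [3.142, 0.0, 1.582]
force: [0.0, 4.2, -1.0]
opening: 29.0
```

```bash
python3 to.py 456.4 40 55.6 1.582; python3 snap.py 19; python3 facey.py 19 458 -52 65; python3 - <<'E'
from h import *
crop(load("scene19"),220,130,340,230,6,"pics/s19.png")
E
```

```text
pose [456.5   36.68  55.18] [3.1416e+00 1.0000e-04 1.5818e+00] F [ 0.    4.22 -1.  ] T [0.62 0.   0.01] open 29.01 t 42.65
rot [ 0.      0.0001 -0.0002] then delta tool [ 3.32 -0.06 -0.42]
n 44 face y at centre -32.52230783660189 dy/dx -0.00600424139095806 dy/dz -0.005509012930897228 [ -0.   -0.  -32.5]
```

View pics/s19.png

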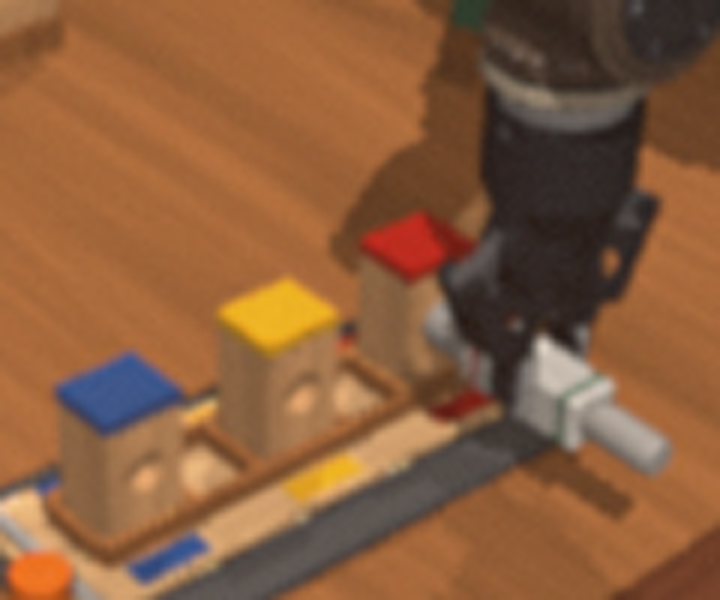

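Call:
{"op": "arm_command", "data": {"delta_pos": [[0,0,0],[0,0,0],[6,0,0],[19,0,0],[0,0,-39],[0,0,-39],[0,0,0],[-46.6,20,0],[-46.6,20,0],[-46.6,20,0],[-46.6,20,0],[-46.6,20,0],[0,0,0],[0,0,30],[0,0,30],[0,0,0],[0,0,0]], "angular": [[0,0,0],[0,0,0],[0,0,0],[0,0,0],[0,0,0],[0,0,0],[0,0,0],[0,0,0],[0,0,0],[0,0,0],[0,0,0],[0,0,0],[0,0,0],[0,0,0],[0,0,0],[0,0,0],[0,0,0]], "claw": [1,1,1,1,1,1,1,1,1,1,1,1,1,1,1,1,1]}}

```text
time: 44.88
eef_pos: [558.9, -169.9, 73.6]
tcp_rot: [-3.142, 0.0, 1.582]
force: [-0.5, -0.3, -1.5]
opening: 29.1
```

```bash
cat > pl.py <<'E'
from m2 import *
import sys
tag=sys.argv[1];zt=float(sys.argv[2])
t=load("top"+tag)
for col in("red","yellow","blue"): tops(t,col,104,amin=100)
k=6;im=cv2.resize(t["image"],None,fx=k,fy=k,interpolation=cv2.INTER_CUBIC);h=cv2.cvtColor(im,cv2.COLOR_RGB2HSV).astype(int)
m=((h[...,1]<70)&(h[...,2]>110)); v0,v1=int(sys.argv[3]),int(sys.argv[4])
for u in map(int,sys.argv[5:]):
    v=np.nonzero(m[v0*k:v1*k,u*k])[0]/k+v0
    if len(v): q=onz(t,[(u,v.min()),(u,v.max())],zt+9.1); print(u,q[:,:2].ravel(),"mid x",q[:,0].mean())
E
python3 to.py 559 -165 55.6 1.582;python3 snap.py 20;python3 pl.py 20 74 210 236 272 274 276 278; python3 - <<'E'
from h import *
crop(load("top20"),225,160,395,290,4,"pics/t20.png")
E
```

```text
pose [ 558.9  -169.9    73.58] [-3.1416e+00  1.0000e-04  1.5822e+00] F [-0.46 -0.33 -1.49] T [-0.01 -0.03  0.  ] open 29.07 t 44.88
rot [-0.      0.0001  0.0002] then delta tool [ 4.9   0.16 17.98]
red [261.5 257. ] [460.  -48.5 105.3] [array([457.2, -50.8]), array([457.5, -49.7]), np.float64(44.34), np.float64(40.81), np.float64(0.01)]
yellow [259.1 221.1] [557.6 -44.4 105.6] [array([557.7, -44.7]), array([557.5, -44.6]), np.float64(48.26), np.float64(41.42), np.float64(1.25)]
blue [258.2 186.8] [657.3 -43.2 106.1] [array([656.2, -44. ]), array([655.8, -43.9]), np.float64(41.81), np.float64(36.29), np.float64(0.2)]
276 [566.1 -93.9 548.9 -93.5] mid x 557.4988364807778
278 [569.4 -99.7 547.3 -99.3] mid x 558.3833593322281
```

View pics/t20.png

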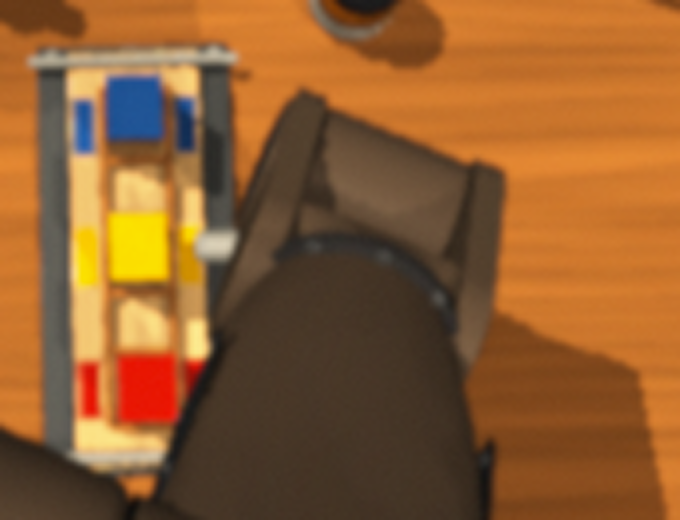

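Call:
{"op": "arm_command", "data": {"delta_pos": [[0,0,18],[0,0,0],[6,0,0],[6,0,0],[6,0,0],[3,0,0],[0,0,0]], "angular": [[0,0,0],[0,0,0],[0,0,0],[0,0,0],[0,0,0],[0,0,0],[0,0,0]], "claw": [1,1,1,1,1,1,1]}}

```text
time: 45.85
eef_pos: [558.6, -149.0, 55.3]
tcp_rot: [3.141, 0.0, 1.582]
force: [0.1, -0.1, -2.5]
opening: 29.1
```

Call:
{"op": "arm_command", "data": {"delta_pos": [[2,0,0],[2,0,0],[2,0,0],[0,0,0]], "angular": [[0,0,0],[0,0,0],[0,0,0],[0,0,0]], "claw": [1,1,1,1]}}

```text
time: 46.35
eef_pos: [558.5, -143.1, 55.2]
tcp_rot: [-3.142, 0.0, 1.582]
force: [-0.2, 0.3, -2.4]
opening: 28.7
```

Call:
{"op": "arm_command", "data": {"delta_pos": [[3,0,-0.2],[3,0,0],[3,0,0],[0,0,0]], "angular": [[0,0,0],[0,0,0],[0,0,0],[0,0,0]], "claw": [1,1,1,1]}}

```text
time: 46.85
eef_pos: [558.4, -134.0, 55.4]
tcp_rot: [-3.142, 0.0, 1.582]
force: [0.4, -0.0, -1.8]
opening: 28.8
```

Call:
{"op": "arm_command", "data": {"delta_pos": [[4,0,0],[4,0,0],[4,0,0],[4,0,0],[4,0,0],[0,0,0]], "angular": [[0,0,0],[0,0,0],[0,0,0],[0,0,0],[0,0,0],[0,0,0]], "claw": [1,1,1,1,1,1]}}

```text
time: 47.6
eef_pos: [558.2, -113.9, 55.4]
tcp_rot: [-3.142, 0.0, 1.582]
force: [0.1, 0.7, -2.8]
opening: 28.9
```

Smooth. Push home (contact expected about y −104).

Call:
{"op": "arm_command", "data": {"delta_pos": [[3,0,0],[3,0,0],[2,0,0],[1.5,0,0],[1.5,0,0],[0,0,0],[0,0,0]], "angular": [[0,0,0],[0,0,0],[0,0,0],[0,0,0],[0,0,0],[0,0,0],[0,0,0]], "claw": [1,1,1,1,1,1,1]}}

```text
time: 48.48
eef_pos: [558.2, -103.3, 55.4]
tcp_rot: [3.141, 0.0, 1.582]
force: [0.0, -1.4, -2.1]
opening: 29.0
```

Call:
{"op": "arm_command", "data": {"delta_pos": [[1,0,0],[1,0,0],[0,0,0],[0,0,0]], "angular": [[0,0,0],[0,0,0],[0,0,0],[0,0,0]], "claw": [1,1,1,1]}}

```text
time: 48.98
eef_pos: [558.1, -101.3, 55.4]
tcp_rot: [3.141, 0.0, 1.582]
force: [1.2, -4.0, -1.3]
opening: 28.6
```

Call:
{"op": "arm_command", "data": {"delta_pos": [[-8,0,0],[-14,0,0],[-20,0,0],[-24,0,0],[-4,0,0],[0,0,-39],[0,0,-39],[0,0,0],[48,0,0],[48,0,0],[48,0,0],[48,0,0],[48,0,0],[0,0,0],[0,0,39],[0,0,39],[0,0,0],[0,0,0]], "angular": [[0,0,0],[0,0,0],[0,0,0],[0,0,0],[0,0,0],[0,0,0],[0,0,0],[0,0,0],[0,0,0],[0,0,0],[0,0,0],[0,0,0],[0,0,0],[0,0,0],[0,0,0],[0,0,0],[0,0,0],[0,0,0]], "claw": [1,1,1,1,1,1,1,1,1,1,1,1,1,1,1,1,1,1]}}

```text
time: 51.22
eef_pos: [556.6, 68.3, 56.0]
tcp_rot: [3.141, 0.0, 1.581]
force: [0.7, -0.4, -2.9]
opening: 29.2
```

```bash
python3 to.py 556.3 50 55.4 1.582; python3 snap.py 21; python3 facey.py 21 558 -44 65;python3 - <<'E'
from m2 import *
t=load("top21")
for col in("red","yellow","blue"): tops(t,col,104,amin=60)
crop(load("scene21"),180,110,320,230,5,"pics/s21.png")
E
```

```text
pose [556.55  68.3   56.05] [3.1412e+00 1.0000e-04 1.5813e+00] F [ 0.71 -0.37 -2.85] T [-0.02 -0.02 -0.01] open 29.25 t 51.23
rot [ 0.0004  0.0001 -0.0007] then delta tool [-18.3   -0.46   0.65]
n 76 face y at centre -24.41840615834283 dy/dx 0.032408320606637106 dy/dz 0.007720195028978694 [  0.    0.  -24.4]
red [261.3 256.6] [460.  -48.5 105.5] [array([458.3, -49.8]), array([458.4, -49.5]), np.float64(43.83), np.float64(37.15), np.float64(0.34)]
yellow [259.3 220.6] [560.6 -44.5 105. ] [array([558., -44.]), array([558.9, -44.9]), np.float64(47.06), np.float64(41.29), np.float64(0.26)]
blue [258.1 186.7] [657.8 -43.3 105.5] [array([656., -44.]), array([656. , -43.7]), np.float64(36.14), np.float64(41.93), np.float64(89.23)]
```

View pics/s21.png

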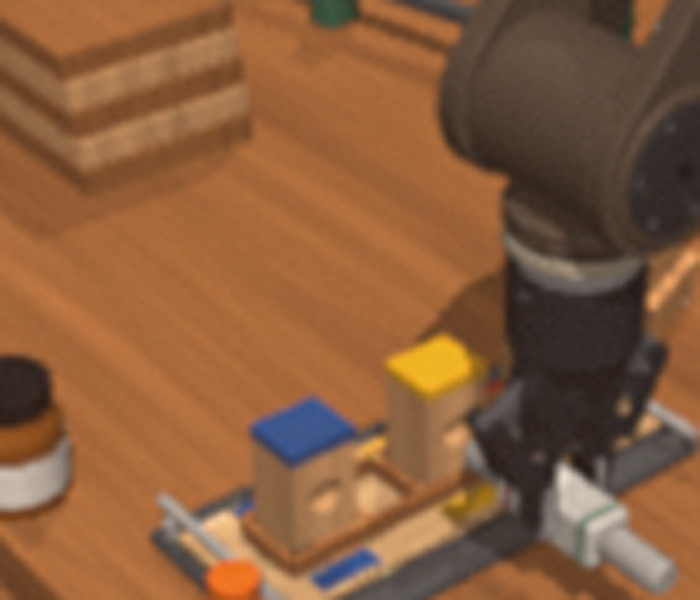

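Advance the no-go against yellow: contact expected near y 46.

Call:
{"op": "arm_command", "data": {"delta_pos": [[-8,0.3,0.5],[-8,0,0],[-3,0,0],[-1,0,0],[-1,0,0],[-1,0,0],[-1,0,0],[0,0,0]], "angular": [[0,0,0],[0,0,0],[0,0,0],[0,0,0],[0,0,0],[0,0,0],[0,0,0],[0,0,0]], "claw": [1,1,1,1,1,1,1,1]}}

```text
time: 52.32
eef_pos: [556.7, 45.8, 54.9]
tcp_rot: [-3.142, 0.0, 1.582]
force: [-0.7, 0.4, -2.6]
opening: 29.0
```

Call:
{"op": "arm_command", "data": {"delta_pos": [[-1,0,0],[-1,0,0],[-1,0,0],[0,0,0]], "angular": [[0,0,0],[0,0,0],[0,0,0],[0,0,0]], "claw": [1,1,1,1]}}

```text
time: 52.82
eef_pos: [556.7, 42.7, 54.9]
tcp_rot: [3.142, 0.0, 1.582]
force: [0.4, 1.0, -1.3]
opening: 29.0
```

Call:
{"op": "arm_command", "data": {"delta_pos": [[-1,0,0],[-1,0,0],[-1,0,0],[-1,0,0],[0,0,0],[0,0,0]], "angular": [[0,0,0],[0,0,0],[0,0,0],[0,0,0],[0,0,0],[0,0,0]], "claw": [1,1,1,1,1,1]}}

```text
time: 53.58
eef_pos: [556.8, 38.8, 54.9]
tcp_rot: [3.142, 0.0, 1.582]
force: [-0.3, 3.3, -0.4]
opening: 28.9
```

Call:
{"op": "arm_command", "data": {"delta_pos": [[-1,0,0],[-1,0,0],[0,0,0],[0,0,0],[0,0,0]], "angular": [[0,0,0],[0,0,0],[0,0,0],[0,0,0],[0,0,0]], "claw": [1,1,1,1,1]}}

```text
time: 54.2
eef_pos: [556.8, 36.8, 54.9]
tcp_rot: [3.142, 0.0, 1.582]
force: [1.1, 4.5, -0.4]
opening: 28.7
```

Call:
{"op": "arm_command", "data": {"delta_pos": [[0,0,0],[0,0,0],[0,0,0]], "angular": [[0,0,0],[0,0,0],[0,0,0]], "claw": [1,1,1]}}

```text
time: 54.58
eef_pos: [556.8, 36.8, 54.9]
tcp_rot: [-3.142, 0.0, 1.582]
force: [-0.3, 3.8, -0.7]
opening: 29.0
```

```bash
python3 to.py 556.4 40 55.6 1.582; python3 snap.py 22; python3 facey.py 22 558 -52 65; python3 - <<'E'
from m2 import *
t=load("top22"); tops(t,"yellow",104,amin=60); tops(t,"blue",104,amin=60)
E
```

```text
pose [556.77  36.78  54.87] [-3.1415e+00  1.0000e-04  1.5818e+00] F [-0.25  3.79 -0.69] T [ 0.75  0.09 -0.01] open 28.96 t 54.58
rot [-0.      0.0001 -0.0002] then delta tool [ 3.23 -0.34 -0.73]
n 33 face y at centre -33.09496386722987 dy/dx 0.03169874582790751 dy/dz -0.0018446719664400035 [  0.   -0.  -33.1]
yellow [262.9 219.3] [563.3 -53.  105.3] [array([559.4, -53.5]), array([562.9, -54.9]), np.float64(44.02), np.float64(41.92), np.float64(1.79)]
blue [259.9 186.7] [657.7 -46.1 105.2] [array([656.3, -48.8]), array([656.1, -48.7]), np.float64(41.97), np.float64(36.03), np.float64(0.55)]
```

Call:
{"op": "arm_command", "data": {"delta_pos": [[6,0,0],[19,0,0],[0,0,-39],[0,0,-39],[0,0,0],[-46.6,19.9,0],[-46.6,19.9,0],[-46.6,19.9,0],[-46.6,19.9,0],[-46.6,19.9,0],[0,0,0],[0,0,30],[0,0,30],[0,0,0],[0,0,0]], "angular": [[0,0,0],[0,0,0],[0,0,0],[0,0,0],[0,0,0],[0,0,0],[0,0,0],[0,0,0],[0,0,0],[0,0,0],[0,0,0],[0,0,0],[0,0,0],[0,0,0],[0,0,0]], "claw": [1,1,1,1,1,1,1,1,1,1,1,1,1,1,1]}}

```text
time: 56.55
eef_pos: [658.9, -169.5, 73.4]
tcp_rot: [3.141, 0.0, 1.582]
force: [-0.3, 0.6, -1.9]
opening: 28.9
```

```bash
python3 to.py 658.4 -165 55.4 1.582;python3 snap.py 23;python3 pl.py 23 73 175 200 272 274 276 278; python3 facey.py 23 658 -44 65; python3 - <<'E'
from h import *
crop(load("top23"),225,160,395,290,4,"pics/t23.png")
crop(load("scene23"),150,110,290,230,5,"pics/s23.png")
E
```

```text
pose [ 658.88 -169.5    73.41] [3.1413e+00 2.0000e-04 1.5824e+00] F [-0.35  0.6  -1.9 ] T [0.01 0.01 0.03] open 28.88 t 56.55
rot [0.0003 0.0002 0.0004] then delta tool [ 4.5  -0.43 18.01]
yellow [260.  220.9] [560.5 -47.3 105.3] [array([557.5, -48.6]), array([558.1, -47.6]), np.float64(48.0), np.float64(42.94), np.float64(1.75)]
blue [258.1 186.7] [657.6 -43.2 105.4] [array([656.3, -44. ]), array([656. , -43.7]), np.float64(36.15), np.float64(41.46), np.float64(89.22)]
272 [693.9 -85.1 626.  -83.7] mid x 659.9270704080363
274 [693.8 -90.9 643.5 -89.8] mid x 668.6500122315863
276 [693.7 -96.8 646.9 -95.7] mid x 670.2882249756684
278 [ 693.6 -102.6  647.8 -101.6] mid x 670.7014946080187
n 106 face y at centre -23.02715839425851 dy/dx 0.0023605720987142204 dy/dz 0.001504125355315189 [  0.   0. -23.]
```

View pics/t23.png

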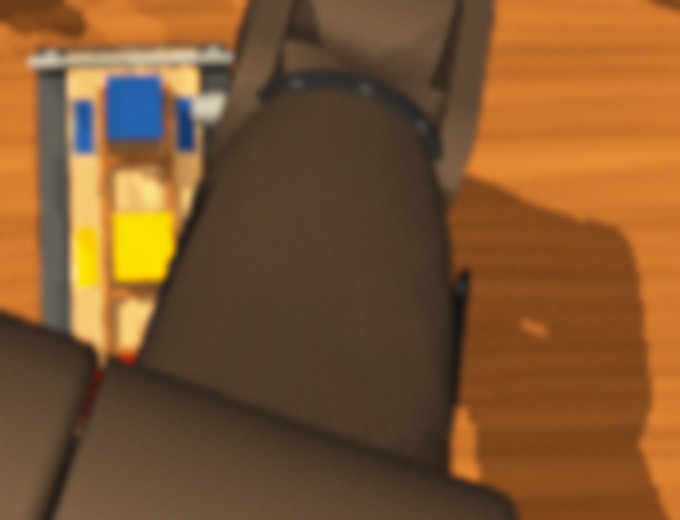

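View pics/s23.png

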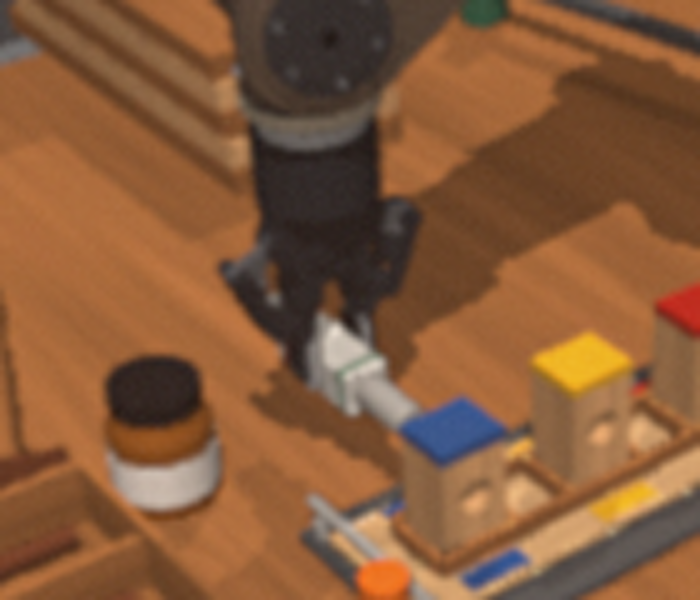

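```bash
python3 - <<'E'
from h import *
t=load("top23");P=cloud(t)
k=8;im=cv2.resize(t["image"][178:198,262:286],None,fx=k,fy=k,interpolation=cv2.INTER_CUBIC).astype(int)
for u in (276,277,278,279,280):
    col=im[:,int((u-262+.5)*k)]; 
    sat=col.max(1)-col.min(1); m=(sat<45)&(col.min(1)>95); v=np.nonzero(m)[0]
    if len(v): a,b=[(q+.5)/k-.5+178 for q in(v.min(),v.max())]; print(u,a,b,onz(t,[(u,(a+b)/2)],82.5)[0], onz(t,[(u,a),(u,b)],82.5)[:,0])
# block outline by depth z>95
m=(P[...,2]>95)&(P[...,2]<115)
for v in range(176,200): print(v,"".join("#" if m[v,j] else "." for j in range(246,275)))
E
```

```text
276 182.6875 190.0625 [659.93006252 -95.98689986  82.5       ] [670.82476476 649.06421183]
277 182.3125 190.0625 [660.44457925 -98.90918754  82.5       ] [671.89576246 649.02528129]
278 182.1875 189.8125 [ 660.95922332 -101.83203674   82.5       ] [672.22716997 649.72216591]
279 182.1875 189.0625 [ 662.02751537 -104.76820646   82.5       ] [672.18869132 651.89148971]
280 182.5625 187.6875 [ 663.46534246 -107.71398697   82.5       ] [671.04051126 655.90417838]
176 .............................
177 .............................
178 .....##############..........
179 .....##############..........
180 .....##############..........
181 .....##############..........
182 .....##############..........
183 .....##############..........
184 .....##############........#.
185 .....##############..........
186 .....##############.........#
187 .....###############.........
188 .....###############.........
189 .....###############........#
190 .....#.#############.........
191 .....###############.........
192 .....##.############.........
193 .....###############.........
194 .....############............
195 .............................
196 .............................
197 .............................
198 .............................
199 .............................
```

```bash
python3 held.py 23 658.88 -169.5 73.41; python3 - <<'E'
from h import *
np.set_printoptions(precision=2,suppress=True)
s=load("scene23");t=load("top23")
# bore centre in scene: dark/bright ellipse on +y face; block +x face plane from depth
C=cloud(s).reshape(-1,3)
for x0,y0,n in((658,-43.5,"blue"),(558,-47.5,"yellow")):
    m=(abs(C[:,0]-x0-23)<7)&(abs(C[:,1]-y0)<15)&(C[:,2]>45)&(C[:,2]<98)
    q=C[m]; print(n,"+x face x",np.median(q[:,0]),len(q), np.percentile(q[:,0],[20,80]))
    # edges of +y face in x
    m=(abs(C[:,1]-y0-20)<4)&(abs(C[:,0]-x0)<30)&(C[:,2]>60)&(C[:,2]<98)
    q=C[m]; print("  +y face x range",np.percentile(q[:,0],[1,99]),len(q),q[:,0].mean())
crop(s,222,185,262,225,14,"pics/bore.png")
E
```

```text
go pts 70 y max 85.64925114548946
46 top z 22.2352000049673 max x 9.703375379700468
56 top z 22.095167201377006 max x 9.39059208849036
66 top z 20.6288573088844 max x 9.776992127212473
handle top z fit [-0.05 25.69] 52 24.481190414363056 x mid 0.20272105450404165
axis x,dx/dy,z,dz/dy at y=60: [-1.56  0.03 10.49 -0.06] rms 1.0562785709712614
blue +x face x 680.3515375662541 80 [679.41 680.95]
  +y face x range [633.34 680.52] 118 658.5532561272794
yellow +x face x 579.9517313342117 90 [579.03 580.95]
  +y face x range [533.51 581.34] 104 558.6203048101269
```

View pics/bore.png

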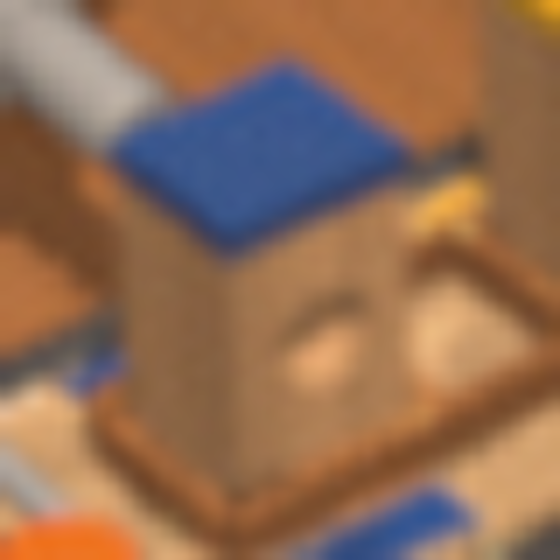

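Call:
{"op": "arm_command", "data": {"delta_pos": [[0,-0.4,18],[0,0,0],[6,0,0],[6,0,0],[6,0,0],[3,0,0],[0,0,0]], "angular": [[0,0,0],[0,0,0],[0,0,0],[0,0,0],[0,0,0],[0,0,0],[0,0,0]], "claw": [1,1,1,1,1,1,1]}}

```text
time: 57.52
eef_pos: [658.0, -148.8, 55.0]
tcp_rot: [3.141, 0.0, 1.582]
force: [0.6, -0.1, -2.3]
opening: 28.6
```

Call:
{"op": "arm_command", "data": {"delta_pos": [[1.5,0,0],[1.5,0,0],[1.5,0,0],[0,0,0]], "angular": [[0,0,0],[0,0,0],[0,0,0],[0,0,0]], "claw": [1,1,1,1]}}

```text
time: 58.02
eef_pos: [657.9, -144.6, 54.9]
tcp_rot: [3.142, 0.0, 1.582]
force: [-0.7, 0.4, -2.9]
opening: 29.0
```

Call:
{"op": "arm_command", "data": {"delta_pos": [[1.5,0,0],[1.5,0,0],[1.5,0,0],[0,0,0]], "angular": [[0,0,0],[0,0,0],[0,0,0],[0,0,0]], "claw": [1,1,1,1]}}

```text
time: 58.52
eef_pos: [657.9, -140.0, 55.0]
tcp_rot: [3.141, 0.0, 1.582]
force: [0.5, 0.2, -2.1]
opening: 29.1
```

Call:
{"op": "arm_command", "data": {"delta_pos": [[2,0,-0.4],[2,0,0],[2,0,0],[0,0,0]], "angular": [[0,0,0],[0,0,0],[0,0,0],[0,0,0]], "claw": [1,1,1,1]}}

```text
time: 59.02
eef_pos: [657.8, -133.9, 55.3]
tcp_rot: [-3.142, 0.0, 1.582]
force: [0.8, -0.3, -2.3]
opening: 29.2
```

Call:
{"op": "arm_command", "data": {"delta_pos": [[4,0,0],[4,0,0],[4,0,0],[4,0,0],[4,0,0],[0,0,0]], "angular": [[0,0,0],[0,0,0],[0,0,0],[0,0,0],[0,0,0],[0,0,0]], "claw": [1,1,1,1,1,1]}}

```text
time: 59.78
eef_pos: [657.6, -113.8, 55.3]
tcp_rot: [-3.142, 0.0, 1.582]
force: [-0.8, 0.2, -2.7]
opening: 28.9
```

Call:
{"op": "arm_command", "data": {"delta_pos": [[3,0,0],[3,0,0],[3,0,0],[1,0,0],[1,0,0],[1,0,0],[0,0,0]], "angular": [[0,0,0],[0,0,0],[0,0,0],[0,0,0],[0,0,0],[0,0,0],[0,0,0]], "claw": [1,1,1,1,1,1,1]}}

```text
time: 60.65
eef_pos: [657.5, -102.2, 55.3]
tcp_rot: [3.142, 0.0, 1.582]
force: [-0.3, -1.6, -1.8]
opening: 29.1
```

Call:
{"op": "arm_command", "data": {"delta_pos": [[1,0,0],[1,0,0],[1,0,0],[0,0,0],[0,0,0]], "angular": [[0,0,0],[0,0,0],[0,0,0],[0,0,0],[0,0,0]], "claw": [1,1,1,1,1]}}

```text
time: 61.28
eef_pos: [657.4, -99.3, 55.3]
tcp_rot: [3.141, 0.0, 1.582]
force: [-0.8, -4.5, -0.9]
opening: 28.7
```

```bash
python3 to.py 556.4 40 55.6 1.582; python3 snap.py 24; python3 facey.py 24 658 -41 65
```

```text
pose [657.43 -99.26  55.34] [3.1415e+00 3.0000e-04 1.5818e+00] F [-0.8  -4.46 -0.94] T [-0.61  0.08 -0.01] open 28.73 t 61.27
rot [ 0.0001  0.0003 -0.0002] then delta tool [140.39 -99.46  -0.26]
n 123 face y at centre -18.664276211307683 dy/dx -0.009373796368375664 dy/dz 0.0022012972158411692 [ -0.    0.  -18.7]
```

Call:
{"op": "arm_command", "data": {"delta_pos": [[-8,0,0],[-14,0,0],[-20,0,0],[-24,0,0],[-6,0,0],[0,0,-39],[0,0,-39],[0,0,0],[48,0,0],[48,0,0],[48,0,0],[48,0,0],[48,0,0],[0,0,0],[0,0,39],[0,0,39],[0,0,0],[0,0,0]], "angular": [[0,0,0],[0,0,0],[0,0,0],[0,0,0],[0,0,0],[0,0,0],[0,0,0],[0,0,0],[0,0,0],[0,0,0],[0,0,0],[0,0,0],[0,0,0],[0,0,0],[0,0,0],[0,0,0],[0,0,0],[0,0,0]], "claw": [1,1,1,1,1,1,1,1,1,1,1,1,1,1,1,1,1,1]}}

```text
time: 63.62
eef_pos: [656.1, 68.3, 56.1]
tcp_rot: [3.141, 0.0, 1.581]
force: [0.5, -0.2, -2.0]
opening: 28.8
```

```bash
python3 to.py 656 50 55.4 1.582; python3 snap.py 25; python3 facey.py 25 658 -43 65
```

```text
pose [656.06  68.32  56.06] [3.1409e+00 1.0000e-04 1.5813e+00] F [ 0.54 -0.24 -1.99] T [-0.01  0.02  0.  ] open 28.85 t 63.62
rot [ 0.0007  0.0001 -0.0007] then delta tool [-18.32  -0.26   0.66]
n 85 face y at centre -22.732560492898116 dy/dx -0.006104876464908464 dy/dz -0.008384639988254339 [ -0.   -0.  -22.7]
```

Contact expected near y 47.

Call:
{"op": "arm_command", "data": {"delta_pos": [[-8,0.2,0.4],[-8,0,0],[-2,0,0],[-1,0,0],[-1,0,0],[-1,0,0],[-1,0,0],[0,0,0]], "angular": [[0,0,0],[0,0,0],[0,0,0],[0,0,0],[0,0,0],[0,0,0],[0,0,0],[0,0,0]], "claw": [1,1,1,1,1,1,1,1]}}

```text
time: 64.72
eef_pos: [656.0, 46.9, 54.8]
tcp_rot: [-3.142, 0.0, 1.582]
force: [-0.5, 0.3, -1.7]
opening: 29.4
```

Call:
{"op": "arm_command", "data": {"delta_pos": [[-1,0,0],[-1,0,0],[-1,0,0],[-1,0,0],[0,0,0]], "angular": [[0,0,0],[0,0,0],[0,0,0],[0,0,0],[0,0,0]], "claw": [1,1,1,1,1]}}

```text
time: 65.35
eef_pos: [656.0, 42.8, 54.9]
tcp_rot: [-3.142, 0.0, 1.582]
force: [0.4, 1.4, -2.0]
opening: 28.6
```

Call:
{"op": "arm_command", "data": {"delta_pos": [[-1,0,0],[-1,0,0],[-1,0,0],[0,0,0],[0,0,0]], "angular": [[0,0,0],[0,0,0],[0,0,0],[0,0,0],[0,0,0]], "claw": [1,1,1,1,1]}}

```text
time: 65.97
eef_pos: [656.1, 39.9, 54.9]
tcp_rot: [3.142, 0.0, 1.582]
force: [0.1, 2.6, -0.7]
opening: 29.0
```

Call:
{"op": "arm_command", "data": {"delta_pos": [[-1,0,0],[-1,0,0],[0,0,0],[0,0,0],[0,0,0],[0,0,0],[0,0,0]], "angular": [[0,0,0],[0,0,0],[0,0,0],[0,0,0],[0,0,0],[0,0,0],[0,0,0]], "claw": [1,1,1,1,1,1,1]}}

```text
time: 66.85
eef_pos: [656.1, 37.9, 54.9]
tcp_rot: [3.142, 0.0, 1.582]
force: [-0.7, 4.5, -0.9]
opening: 28.9
```

```bash
python3 to.py 656.4 40 55.6 1.582; python3 snap.py 26; python3 facey.py 26 658 -51 65; python3 - <<'E'
from h import *
crop(load("scene26"),200,150,360,270,5,"pics/s26.png")
E
```

```text
pose [656.1   37.9   54.88] [3.1416e+00 1.0000e-04 1.5818e+00] F [-0.69  4.55 -0.85] T [ 0.75  0.07 -0.02] open 28.85 t 66.85
rot [ 0.      0.0001 -0.0002] then delta tool [ 2.1   0.33 -0.72]
n 28 face y at centre -30.8288440972149 dy/dx 0.027514262196584725 dy/dz 0.016850305042329206 [  0.    0.  -30.8]
```

View pics/s26.png

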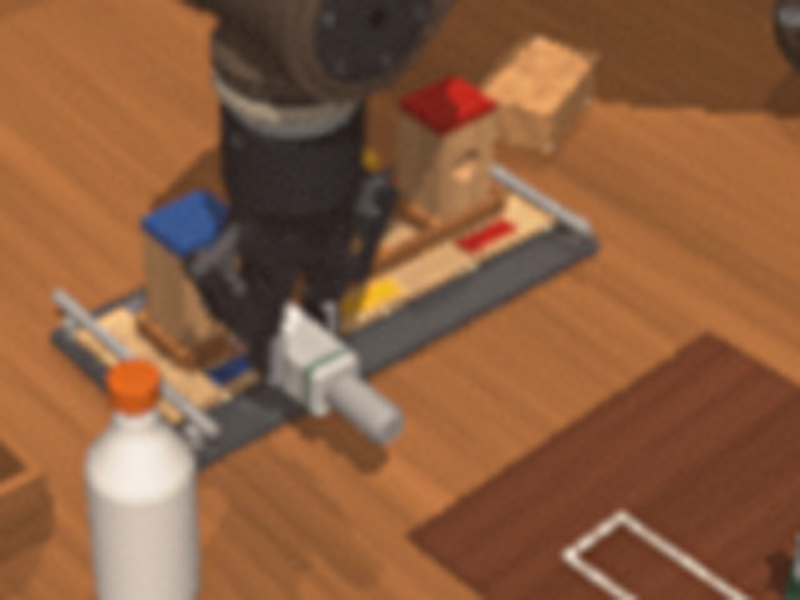

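Call:
{"op": "arm_command", "data": {"delta_pos": [[6,0,0],[19,0,0],[0,0,-39],[0,0,-39],[0,0,0]], "angular": [[0,0,0],[0,0,0],[0,0,0],[0,0,0],[0,0,0]], "claw": [1,1,1,1,1]}}

```text
time: 67.58
eef_pos: [657.0, 63.9, 135.8]
tcp_rot: [3.136, 0.0, 1.583]
force: [-0.5, 0.1, -3.0]
opening: 28.6
```

```bash
python3 snap.py 27; python3 - <<'E'
from h import *
for n,roi in(("top27",(135,200,190,245)),("scene27",(290,215,390,300))):
    c=load(n); x0,y0,x1,y1=roi; k=6
    im=cv2.resize(c["image"],None,fx=k,fy=k,interpolation=cv2.INTER_CUBIC)
    h=cv2.cvtColor(im,cv2.COLOR_RGB2HSV).astype(int)
    m=((h[...,1]<110)&(h[...,2]>120)).astype(np.uint8); z=np.zeros_like(m); z[y0*k:y1*k,x0*k:x1*k]=m[y0*k:y1*k,x0*k:x1*k]
    cs,_=cv2.findContours(z,cv2.RETR_EXTERNAL,cv2.CHAIN_APPROX_NONE)
    for q in sorted(cs,key=cv2.contourArea)[-3:]:
        w=onz(c,(q.reshape(-1,2)+.5)/k-.5,3)[:,:2].astype(np.float32); print(n,len(q),cv2.minAreaRect(w))
    crop(c,x0,y0,x1,y1,8 if n[0]=="s" else 10,f"pics/o_{n}.png")
E
python3 to.py 579 251 60 1.624
```

```text
top27 134 ((611.6333618164062, 328.609130859375), (16.781370162963867, 23.214330673217773), 4.961461067199707)
top27 266 ((526.1246948242188, 324.9531555175781), (54.8294563293457, 25.40345573425293), 1.3440455198287964)
top27 658 ((576.9536743164062, 262.9266052246094), (53.11494827270508, 80.77442169189453), 4.728896141052246)
scene27 47 ((363.47113037109375, 266.2269592285156), (4.494601249694824, 15.670305252075195), 83.41126251220703)
scene27 1047 ((576.183837890625, 262.8639221191406), (129.323974609375, 58.907894134521484), 89.73698425292969)
scene27 916 ((443.5274963378906, 291.9220886230469), (144.76119995117188, 61.1210823059082), 12.656586647033691)
pose [655.44  63.53 132.45] [-3.1413e+00  3.0000e-04  1.5824e+00] F [-0.83 -0.24 -3.12] T [ 0.04 -0.01 -0.  ] open 29.02 t 67.67
rot [-0.0003  0.0002 -0.0416] then delta tool [191.27 -66.37  72.45]
```

View pics/o_scene27.png

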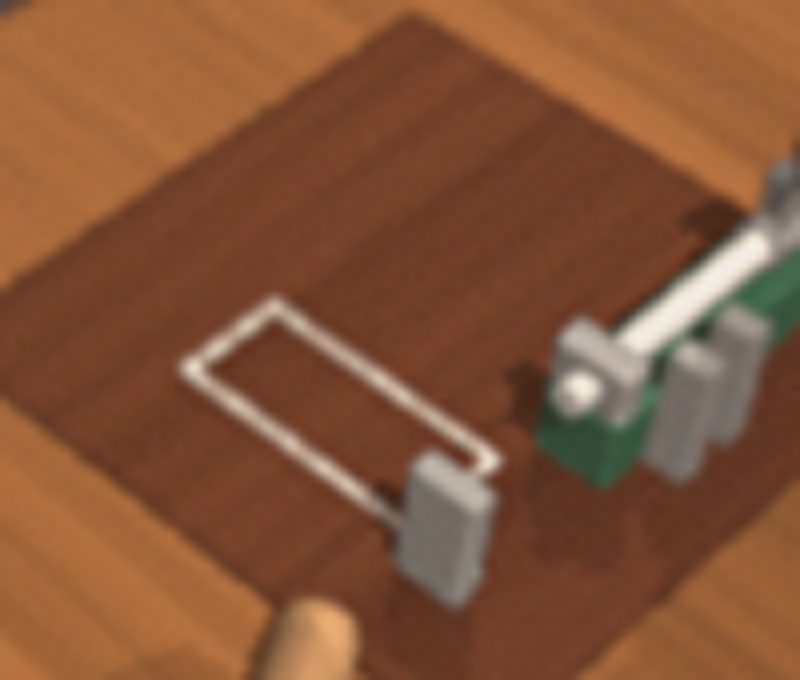

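View pics/o_top27.png

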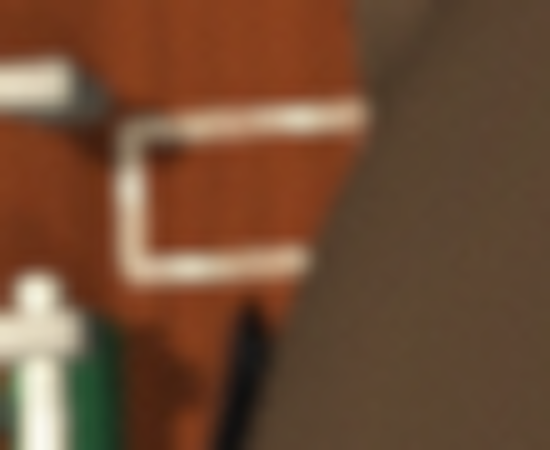

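```bash
python3 - <<'E'
from h import *
np.set_printoptions(precision=1,suppress=True)
s=load("scene27");t=load("top27")
q=onz(s,[(290+a/8-.4,215+b/8-.4) for a,b in((275,294),(179,369),(502,461))],3)[:,:2];print(q, "c",(q[1]+q[2])/2,np.linalg.norm(q[0]-q[1]),np.linalg.norm(q[0]-q[2]))
w=onz(t,[(135+a/10-.4,200+b/10-.4) for a,b in((116,122),(127,283))],3)[:,:2];print(w)
m=w.mean(0); ps=0.053; print("c top", m-46*np.array([-np.sin(ps),np.cos(ps)]),np.linalg.norm(w[0]-w[1]))
E
```

```text
[[552.2 199.1]
 [603.1 203.8]
 [549.9 297.4]] c [576.5 250.6] 51.181685822021024 98.32607528021005
[[599.5 303.1]
 [549.5 298.6]]
c top [577.  254.9] 50.24733899485376
```

Call:
{"op": "arm_command", "data": {"delta_pos": [[0,0,0],[48,-17,0],[48,-17,0],[48,-17,0],[47.8,-16.8,0],[0,0,0],[0,0,36],[0,0,36],[0,0,0],[0,0,0]], "angular": [[0,0,-0.042],[0,0,0],[0,0,0],[0,0,0],[0,0,0],[0,0,0],[0,0,0],[0,0,0],[0,0,0],[0,0,0]], "claw": [1,1,1,1,1,1,1,1,1,1]}}

```text
time: 68.92
eef_pos: [578.4, 250.5, 61.4]
tcp_rot: [3.141, 0.0, 1.623]
force: [0.1, 0.3, -1.7]
opening: 29.1
```

```bash
python3 snap.py 28;python3 to.py 577.5 251.5 12 1.624; python3 - <<'E'
from h import *
crop(load("scene28"),290,200,420,300,6,"pics/s28.png")
E
```

```text
pose [578.66 250.75  62.16] [ 3.1398e+00 -3.0000e-04  1.6235e+00] F [-0.5   0.37 -2.74] T [-0.03 -0.02  0.02] open 28.9 t 69.03
rot [ 0.0018 -0.0003 -0.0005] then delta tool [ 0.81 -1.11 50.16]
```

View pics/s28.png

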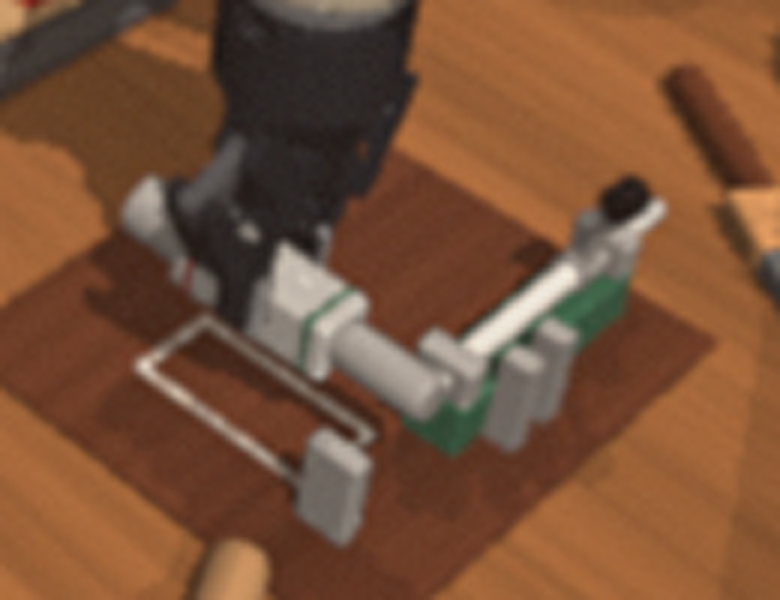

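Call:
{"op": "arm_command", "data": {"delta_pos": [[0.6,-0.4,20],[0,0,20],[0,0,9],[0,0,2],[0,0,0]], "angular": [[0,0,0],[0,0,0],[0,0,0],[0,0,0],[0,0,0]], "claw": [1,1,1,1,1]}}

```text
time: 69.65
eef_pos: [577.8, 251.4, 10.1]
tcp_rot: [3.141, -0.0, 1.624]
force: [-0.8, -0.7, -1.5]
opening: 29.3
```

Call:
{"op": "arm_command", "data": {"delta_pos": [[0,0,1],[0,0,0.7],[0,0,0]], "angular": [[0,0,0],[0,0,0],[0,0,0]], "claw": [1,1,1]}}

```text
time: 70.03
eef_pos: [577.8, 251.4, 8.9]
tcp_rot: [3.141, -0.0, 1.624]
force: [-2.3, -0.9, 4.4]
opening: 29.4
```

Touching the board. Release and rise, move aside to look.

Call:
{"op": "arm_command", "data": {"delta_pos": [[0,0,-0.3],[0,0,0],[0,0,0],[0,0,-10],[0,0,-45],[0,0,-45],[0,0,0],[30,-46,0],[30,-46,0],[0,-46,0],[0,0,0]], "angular": [[0,0,0],[0,0,0],[0,0,0],[0,0,0],[0,0,0],[0,0,0],[0,0,0],[0,0,0],[0,0,0],[0,0,0],[0,0,0]], "claw": [1,-0.4,-0.4,-0.4,-0.4,-0.4,-0.4,0,0,0,0], "newtons": 25}}

```text
time: 71.4
eef_pos: [433.5, 303.9, 108.2]
tcp_rot: [-3.139, 0.001, 1.626]
force: [0.2, 0.0, 1.2]
opening: 42.9
```

```bash
python3 snap.py 29;python3 gauge.py 29; python3 to.py 436.4 312.4 130 1.624; python3 - <<'E'
from h import *
crop(load("scene29"),290,200,420,300,6,"pics/s29.png")
crop(load("top29"),110,180,210,290,5,"pics/t29.png")
E
```

```text
top handle mean [577.88 252.56] 216 x=ay+b slope -0.06829540188227934 y ext [210.62 289.35] gauge y ext [182.06 329.54] 432 rect ((578.3562622070312, 251.22508239746094), (83.02928924560547, 27.569190979003906), 89.64742279052734)
scene handle mean [579.45 254.47] 196 x=ay+b slope -0.03635070249763655 y ext [213.86 290.37] gauge y ext [182.63 334.97] 594 rect ((579.5313720703125, 250.32057189941406), (80.68975830078125, 28.740514755249023), 89.28682708740234)
   red 2 592.4377429532813 220.89030705634488 [592.   220.54  33.  ]
pose [436.72 304.2  108.46] [ 3.1412 -0.      1.6243] F [ 0.25  0.05 -0.5 ] T [ 0.02  0.01 -0.02] open 42.62 t 71.5
rot [ 0.0004 -0.      0.0003] then delta tool [  8.2    0.12 -21.54]
```

View pics/s29.png

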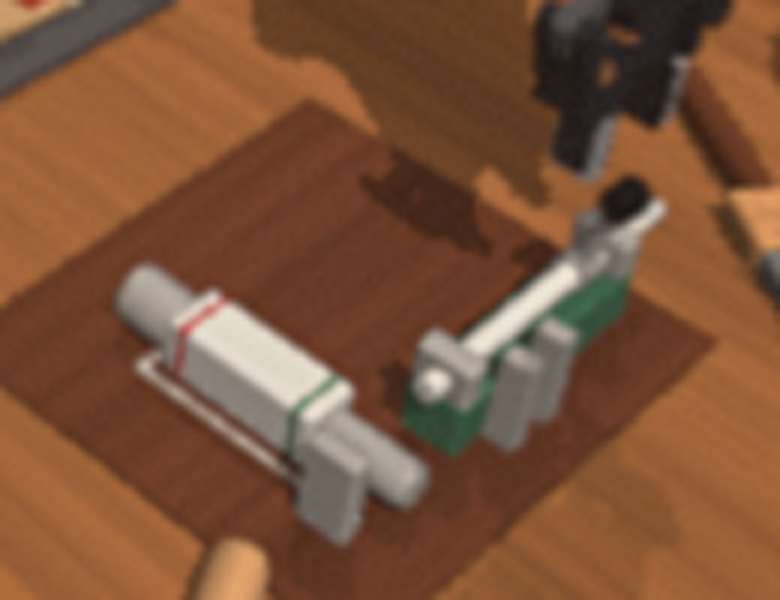

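View pics/t29.png

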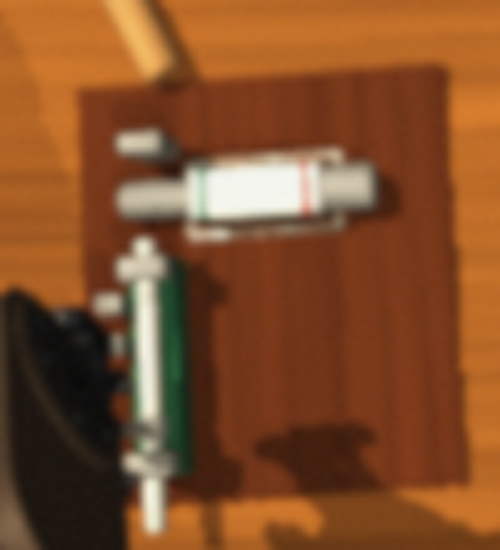

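Call:
{"op": "arm_command", "data": {"delta_pos": [[8.2,0,0],[0,0,0],[0,0,16],[0,0,16.5],[0,0,0],[0,0,0],[0,0,0],[0,0,0],[0,0,0]], "angular": [[0,0,0],[0,0,0],[0,0,0],[0,0,0],[0,0,0],[0,0,0],[0,0,0],[0,0,0],[0,0,0]], "claw": [0,0,0,0,0,1,1,1,1], "newtons": 25}}

```text
time: 72.62
eef_pos: [436.4, 312.3, 76.2]
tcp_rot: [3.141, -0.0, 1.624]
force: [2.4, -1.0, -1.4]
opening: 15.3
```

```bash
python3 snap.py 30; python3 to.py 497.7 315.5 76 1.624; python3 - <<'E'
from h import *
crop(load("scene30"),290,200,420,300,6,"pics/s30.png")
E
```

```text
pose [436.39 312.26  76.21] [ 3.1408e+00 -2.0000e-04  1.6238e+00] F [ 3.1  -0.02 -0.26] T [-0.1  -0.34 -0.01] open 15.22 t 72.72
rot [ 0.0008 -0.0002 -0.0002] then delta tool [-2.00e-02  6.14e+01  2.10e-01]
```

View pics/s30.png

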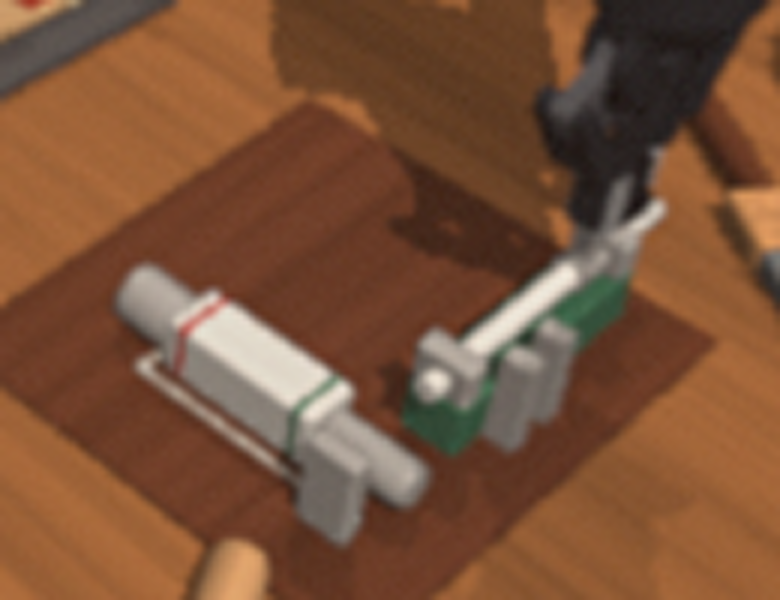

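Call:
{"op": "arm_command", "data": {"delta_pos": [[0,10,0],[0,10,0],[0,10,0],[0,10,0],[0,10,0],[0,8,0],[0,3,0],[0,0,0]], "angular": [[0,0,0],[0,0,0],[0,0,0],[0,0,0],[0,0,0],[0,0,0],[0,0,0],[0,0,0]], "claw": [1,1,1,1,1,1,1,1]}}

```text
time: 73.72
eef_pos: [498.1, 315.7, 76.2]
tcp_rot: [3.14, -0.001, 1.624]
force: [0.7, 2.0, 4.4]
opening: 14.9
```

```bash
python3 to.py 497.7 315.5 76 1.624
```

```text
pose [498.1  315.69  76.21] [ 3.1401e+00 -6.0000e-04  1.6235e+00] F [0.69 1.97 4.41] T [ 0.38 -0.07  0.01] open 14.89 t 73.72
rot [ 0.0015 -0.0006 -0.0005] then delta tool [-0.17 -0.41  0.21]
```

Call:
{"op": "arm_command", "data": {"delta_pos": [[4,0,0.5],[9.6,0,2.7],[8.9,0,4.5],[7.8,0,6.2],[0,0,0]], "angular": [[0,0,0],[0,0,0],[0,0,0],[0,0,0],[0,0,0]], "claw": [1,1,1,1,1]}}

```text
time: 74.35
eef_pos: [495.1, 345.7, 61.4]
tcp_rot: [-3.14, 0.001, 1.624]
force: [0.8, -2.1, -0.5]
opening: 15.2
```

Call:
{"op": "arm_command", "data": {"delta_pos": [[6.4,0,7.6],[4.8,0,8.8],[0,0,0]], "angular": [[0,0,0],[0,0,0],[0,0,0]], "claw": [1,1,1]}}

```text
time: 74.72
eef_pos: [494.7, 357.2, 45.3]
tcp_rot: [-3.141, -0.0, 1.624]
force: [-1.2, 1.2, -0.0]
opening: 15.1
```

Call:
{"op": "arm_command", "data": {"delta_pos": [[3,0,9.5],[1,0,9.4],[0,0,0]], "angular": [[0,0,0],[0,0,0],[0,0,0]], "claw": [1,1,1]}}

```text
time: 75.1
eef_pos: [494.8, 361.3, 26.7]
tcp_rot: [3.141, -0.001, 1.624]
force: [0.4, 4.7, 2.8]
opening: 15.4
```

```bash
python3 snap.py 31; python3 to.py 495 361 25 1.624; python3 - <<'E'
from h import *
crop(load("scene31"),290,200,420,300,6,"pics/s31.png")
E
```

```text
pose [494.77 361.31  26.95] [ 3.1409e+00 -8.0000e-04  1.6237e+00] F [0.29 4.45 1.37] T [0.72 0.01 0.1 ] open 14.94 t 75.2
rot [ 0.0007 -0.0008 -0.0003] then delta tool [-0.32  0.22  1.95]
```

View pics/s31.png

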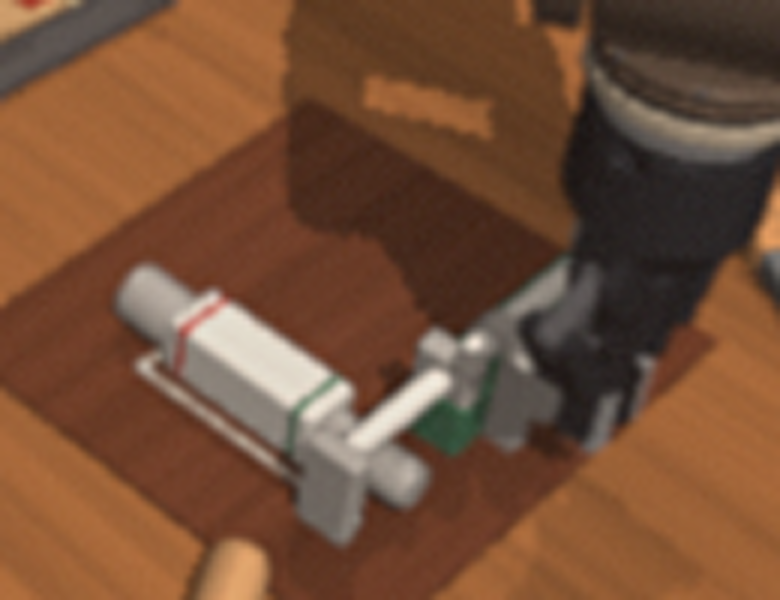

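Call:
{"op": "arm_command", "data": {"delta_pos": [[-0.3,0,1.5],[0,0,0],[0,0,0],[0,0,0],[0,0,-30],[0,0,-45],[0,0,-45],[0,-46,-20],[0,-46,0],[0,0,0]], "angular": [[0,0,0],[0,0,0],[0,0,0],[0,0,0],[0,0,0],[0,0,0],[0,0,0],[0,0,0],[0,0,0],[0,0,0]], "claw": [1,0,0,0,0,0,0,0,0,0]}}

```text
time: 76.45
eef_pos: [400.3, 355.3, 165.8]
tcp_rot: [-3.141, 0.0, 1.625]
force: [0.1, 0.5, -0.3]
opening: 42.5
```

```bash
python3 snap.py 32; python3 to.py 495 361 25 1.624; python3 gauge.py 32; python3 facey.py 32 458 -48 65; python3 facey.py 32 558 -47 65;python3 facey.py 32 658 -46 65; python3 - <<'E'
from m2 import *
t=load("top32")
for col in("red","yellow","blue"): tops(t,col,104,amin=60)
s=load("scene32")
for n,c,roi in(("t",t,(110,230,140,260)),("s",s,(375,255,405,285))):
    mk,k=mask(c,"black",roi); v,u=np.nonzero(mk); 
    if len(u): uv=(np.c_[u,v].mean(0)+.5)/k-.5; print(n,"knob",uv,onz(c,[uv],42)[0])
crop(s,150,120,420,310,2.9,"pics/s32.png")
crop(t,100,150,300,290,3.9,"pics/t32.png")
E
```

```text
pose [402.95 355.84 165.57] [ 3.1409e+00 -2.0000e-04  1.6242e+00] F [ 0.61 -0.29  0.77] T [-0.02 -0.01  0.07] open 42.85 t 76.55
rot [ 0.0007 -0.0002  0.0002] then delta tool [  0.26  92.2  140.57]
top handle mean [571.81 223.89] 201 x=ay+b slope -0.045244352997270025 y ext [179.77 258.61] gauge y ext [161.72 304.71] 383 rect ((571.8528442382812, 220.73548889160156), (82.8509521484375, 27.6224308013916), 89.2085189819336)
   red 2 588.3427796368615 190.84727811061913 [588.13 190.47  33.  ]
scene handle mean [573.34 223.77] 182 x=ay+b slope -0.05478931698651589 y ext [181.7  259.96] gauge y ext [161.19 329.55] 546 rect ((573.210693359375, 220.65438842773438), (28.111175537109375, 82.20732879638672), 0.4753027856349945)
   red 1 589.5945331644723 190.6596703231914 [590.22 191.19  33.  ]
n 82 face y at centre -28.910463700759454 dy/dx 0.04383797346366902 dy/dz -0.012455667202405818 [  0.   -0.  -28.9]
n 92 face y at centre -28.053434760363555 dy/dx -0.02239683736567785 dy/dz 0.007041652278555244 [ -0.    0.  -28.1]
n 101 face y at centre -26.75088411257476 dy/dx -0.009049852505877063 dy/dz -0.00038273441403136044 [ -0.   -0.  -26.8]
red [261.3 256.8] [460.  -48.5 105.9] [array([457.6, -49.4]), array([457.7, -49.4]), np.float64(38.17), np.float64(44.14), np.float64(89.99)]
yellow [260.3 221.2] [557.6 -47.3 106.2] [array([557.7, -48.3]), array([557.5, -48.1]), np.float64(47.22), np.float64(41.82), np.float64(1.61)]
blue [259.4 186.6] [657.6 -46.1 104.8] [array([656.2, -47.3]), array([656. , -47.2]), np.float64(37.06), np.float64(41.46), np.float64(89.23)]
t knob [122.3 245.7] [494.8 361.8  42. ]
s knob [388.9 266.1] [494.5 359.8  42. ]
```

View pics/s32.png

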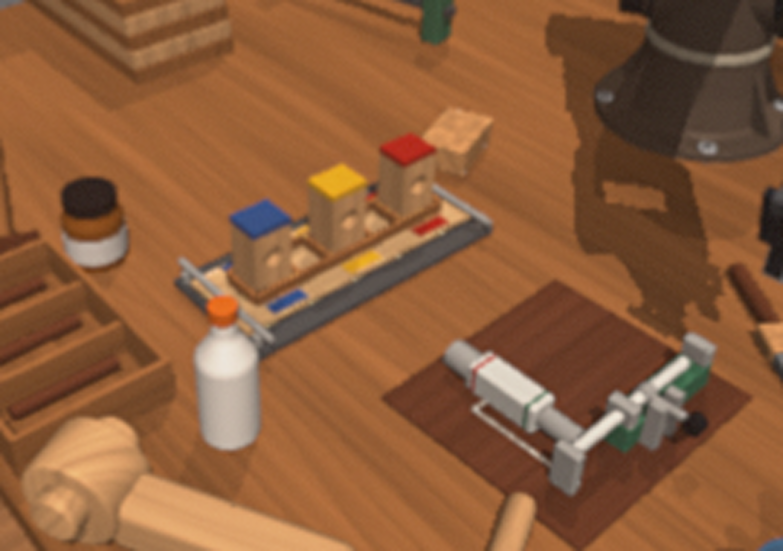

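View pics/t32.png

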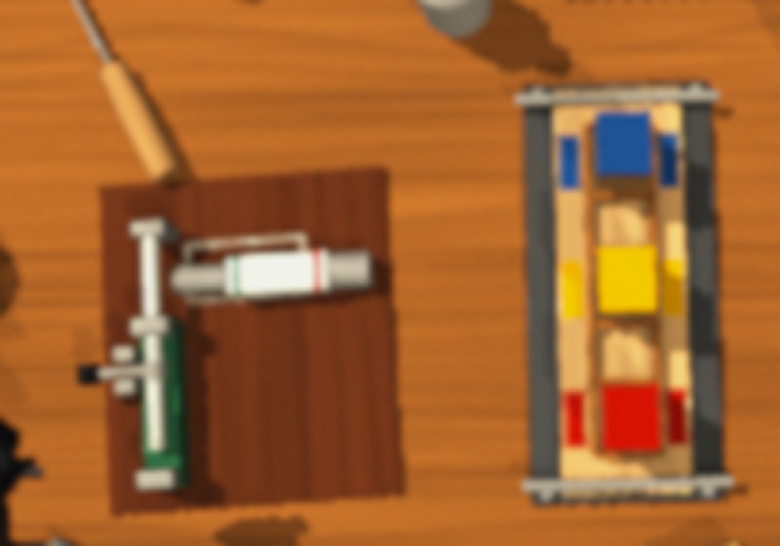

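Call:
{"op": "arm_command", "data": {"delta_pos": [[-36,40.5,0],[-36,40.5,0],[-36,40.5,0],[-36,40.5,0],[0,0,0],[0,0,40],[0,0,40],[0,0,20],[0,0,0],[0,0,0]], "angular": [[0,0,0],[0,0,0],[0,0,0],[0,0,0],[0,0,0],[0,0,0],[0,0,0],[0,0,0],[0,0,0],[0,0,0]], "claw": [-0.5,-0.5,-0.5,-0.5,-0.5,-0.5,-0.5,-0.5,-0.5,-0.5], "newtons": 60}}

```text
time: 77.8
eef_pos: [572.6, 220.7, 66.0]
tcp_rot: [3.141, -0.0, 1.624]
force: [0.1, 0.2, 0.8]
opening: 64.3
```

```bash
python3 to.py 572.5 220.8 9 1.624; python3 snap.py 33; python3 - <<'E'
from h import *
crop(load("scene33"),270,180,420,300,5,"pics/s33.png")
E
```

```text
pose [572.59 220.73  65.99] [ 3.1407e+00 -1.0000e-04  1.6239e+00] F [0.13 0.19 0.82] T [ 0.03  0.02 -0.01] open 64.25 t 77.8
rot [ 0.0009 -0.0001 -0.0001] then delta tool [ 0.08 -0.09 56.99]
```

View pics/s33.png

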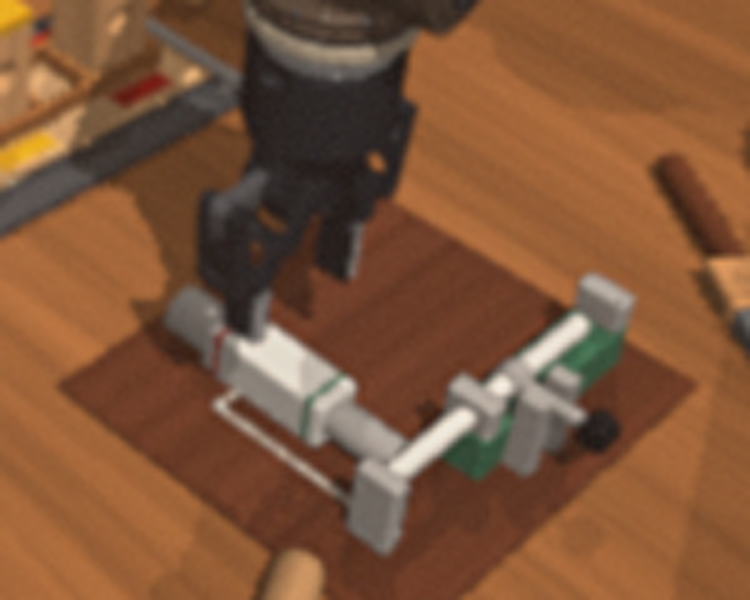

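Call:
{"op": "arm_command", "data": {"delta_pos": [[0,0,30],[0,0,27],[0,0,0],[0,0,0],[0,0,0],[0,0,0],[0,0,0],[0,0,0]], "angular": [[0,0,0],[0,0,0],[0,0,0],[0,0,0],[0,0,0],[0,0,0],[0,0,0],[0,0,0]], "claw": [-0.5,-0.5,-0.5,1,1,1,1,1]}}

```text
time: 78.9
eef_pos: [572.8, 220.7, 9.9]
tcp_rot: [3.139, -0.0, 1.624]
force: [-1.5, 0.1, 6.9]
opening: 29.2
```

Call:
{"op": "arm_command", "data": {"delta_pos": [[0,0,-1.3],[0,0,0]], "angular": [[0,0,0],[0,0,0]], "claw": [1,1]}}

```text
time: 79.15
eef_pos: [572.2, 220.5, 9.9]
tcp_rot: [3.141, 0.0, 1.624]
force: [-0.1, -0.6, 2.4]
opening: 29.0
```

```bash
python3 to.py 577.7 251.5 11 1.624
```

```text
pose [572.18 220.46   9.89] [3.1413 0.     1.6238] F [-0.12 -0.56  2.41] T [-0.02 -0.1   0.03] open 29.05 t 79.15
rot [ 0.0003  0.     -0.0002] then delta tool [30.7   7.16 -1.11]
```

Call:
{"op": "arm_command", "data": {"delta_pos": [[0,0,-1.3],[0,7,0],[6,0,0],[6,0,0],[0,0,0]], "angular": [[0,0,0],[0,0,0],[0,0,0],[0,0,0],[0,0,0]], "claw": [1,1,1,1,1]}}

```text
time: 79.78
eef_pos: [578.3, 233.4, 10.8]
tcp_rot: [-3.141, 0.0, 1.625]
force: [0.1, 0.0, -2.2]
opening: 28.5
```

Call:
{"op": "arm_command", "data": {"delta_pos": [[6,0,0],[6,0,0],[6.5,0,0],[0,0,0]], "angular": [[0,0,0],[0,0,0],[0,0,0],[0,0,0]], "claw": [1,1,1,1]}}

```text
time: 80.28
eef_pos: [577.4, 251.9, 10.8]
tcp_rot: [3.142, 0.0, 1.624]
force: [0.3, 0.4, -2.3]
opening: 28.9
```

Call:
{"op": "arm_command", "data": {"delta_pos": [[0,0,0.8],[0,0,0.6],[0,0,0]], "angular": [[0,0,0],[0,0,0],[0,0,0]], "claw": [1,1,1]}}

```text
time: 80.65
eef_pos: [577.5, 251.2, 9.9]
tcp_rot: [3.141, -0.0, 1.624]
force: [-2.8, 0.6, 4.5]
opening: 28.9
```

Set down; release and leave upward and away.

Call:
{"op": "arm_command", "data": {"delta_pos": [[0,0,-0.4],[0,0,0],[0,0,0],[0,0,-10],[0,0,-45],[0,0,-45],[0,0,-40],[-40,-30,0],[-40,-40,0],[-40,-40,0],[0,0,0],[0,0,0]], "angular": [[0,0,0],[0,0,0],[0,0,0],[0,0,0],[0,0,0],[0,0,0],[0,0,0],[0,0,0],[0,0,0],[0,0,0],[0,0,0],[0,0,0]], "claw": [1,-0.4,-0.4,-0.4,-0.4,-0.4,-0.4,-0.4,-0.4,-0.4,-0.4,-0.4]}}

```text
time: 82.15
eef_pos: [474.9, 125.7, 150.7]
tcp_rot: [3.14, -0.0, 1.623]
force: [-0.5, -0.6, 0.1]
opening: 59.7
```

```bash
python3 snap.py 34; python3 to.py 495 361 25 1.624; python3 gauge.py 34; python3 - <<'E'
from m2 import *
t=load("top34")
s=load("scene34")
for col in("red","yellow","blue"): tops(t,col,104,amin=60)
for n,c,roi in(("t",t,(110,230,140,260)),("s",s,(375,255,405,285))):
    mk,k=mask(c,"black",roi); v,u=np.nonzero(mk); 
    if len(u): uv=(np.c_[u,v].mean(0)+.5)/k-.5; print(n,"knob",uv,onz(c,[uv],42)[0])
crop(s,150,120,420,310,2.9,"pics/s34.png")
crop(t,100,150,300,290,3.9,"pics/t34.png")
E
```

```text
pose [474.94 126.22 150.12] [ 3.1405 -0.      1.6244] F [ 0.69 -0.08 -0.36] T [ 0.03 -0.   -0.05] open 59.79 t 82.25
rot [ 0.0011 -0.      0.0004] then delta tool [233.38  32.51 125.12]
top handle mean [577.   258.52] 182 x=ay+b slope -0.03790305880055298 y ext [224.9  325.54] gauge y ext [181.51 328.85] 381 rect ((577.079345703125, 275.20159912109375), (101.54190826416016, 24.732757568359375), 89.22169494628906)
scene handle mean [578.76 257.05] 180 x=ay+b slope -0.03961521462385906 y ext [225.72 289.92] gauge y ext [182.95 334.64] 568 rect ((578.4692993164062, 256.748291015625), (28.610029220581055, 66.78825378417969), 2.121856212615967)
   red 3 591.7623108270102 221.43270950809074 [589.65 220.07  33.  ]
red [261.4 256.8] [459.9 -48.4 105.5] [array([457.8, -49.4]), array([457.7, -49.4]), np.float64(43.92), np.float64(38.09), np.float64(0.09)]
yellow [246.3 223.8] [559.2  -6.6  22. ] [array([550.8,  -8.6]), array([550.7,  -8.8]), np.float64(40.19), np.float64(14.08), np.float64(1.76)]
yellow [260.3 221.1] [557.7 -47.3 104.9] [array([557.7, -48.3]), array([557.6, -48.2]), np.float64(47.3), np.float64(41.96), np.float64(1.38)]
blue [259.4 186.6] [657.4 -46.1 105.7] [array([656.2, -47.3]), array([656. , -47.2]), np.float64(37.05), np.float64(41.46), np.float64(89.23)]
t knob [122.3 245.7] [494.8 361.8  42. ]
s knob [388.9 266.2] [494.9 359.9  42. ]
```

View pics/s34.png

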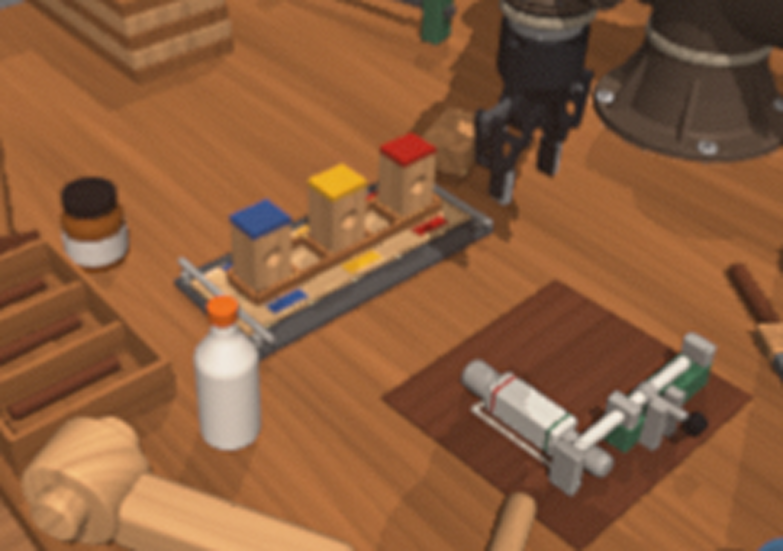

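View pics/t34.png

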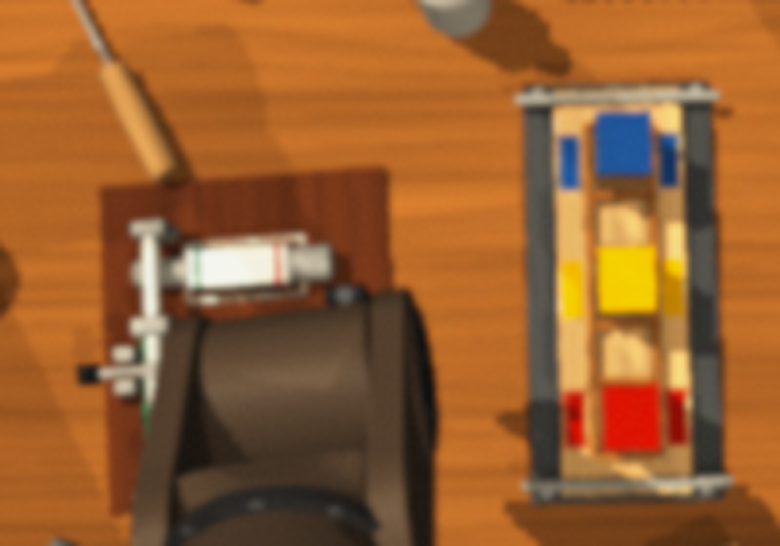

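```bash
python3 - <<'E'
from rig import *
print(hand_in())
E
```

```text
the job is handed in; nothing more can be done
None
```

I stood all three blocks in their nests, gauged them in the order red, yellow, blue, returned the gauge to its outline and handed the job in. The hand-in gave no verdict.

- **Gauging:** the go end went fully home in every bore (about 3–4.5 N at the end). Each no-go was refused at about 4–4.5 N, held for longer than 0.3 s. No force reading came near 15 N.
- **Mishap:** the gauge was knocked about 31 mm back out of its outline just after I had shot the bolt and let go. I gripped it again and slid it back under the shot bolt. I did not reopen the bolt.
- **Last checks, about 82 s:**
  - **Gauge:** inside the outline with the go end under the bolt, and within a few mm of its place.
  - **Bolt:** shot, with the handle level in the notch; the knob's position agrees with the start to about 1 mm.
  - **Blocks:** upright, about 3 mm off centre in their nests.
  - **Bottle and jar:** look where they were at the start. I judged that by eye from the pictures.
  - **Robot:** clear of everything.
- **Disagreements:** the two cameras differed by up to about 2 mm, and by about 4 mm in my hand-read outline positions; all within tolerance.

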